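# Stack the pots, dock and latch the drying carriage, open the lift-gate damper

### The arm

A 6-joint arm with a two-finger parallel gripper is mounted at the origin on the work surface. World frame = base frame: x ahead of the robot, y to its left, z up, the work surface at z = 0. Lengths are in m, angles in degrees, forces in N, time in s.
With the tool pointing down it reaches from about 0.325 to 0.775 m from the base axis. Payload 5.5 kg.
Tool frame: the origin (TCP) lies midway between the tips of the shut fingers; the grasp point (between the pads) lies 19 mm behind it; z points along the fingers, y is the line along which they close (so a half turn about z gives the same grasp; the last joint's range is limited). The gripper opens to 88 mm and grips with 3 to 60 N. Pads are 20 mm wide; open, the fingers measure 115 mm over their backs; the gripper's body (75 mm by 178 mm) begins 61 mm behind the grasp point.
Start: joints at [72.095, 5.22, 70.514, -0, 104.267, -3.249], TCP at [0.152, 0.58, 0.223] pointing down, gripper open.
Joint ranges: [-164.24, 164.24], [-49.07, 125.15], [9.68, 141.18], [-86.29, 266.29], [3.28, 154.24], [-151.56, 151.56]. Speed limits (degrees/s): [147.25, 147.25, 172.46, 180, 180, 180].

### API

Orientations are given as a 3x3 rotation matrix whose columns are the frame's x, y, z axes.
In Python, from station import observe, grab_frame, get_calibration, sign_off gives the robot as it stands.
- The arm moves only by the shell command python3 -m crank 'ROWS' [FORCE]. ROWS is JSON, one flat list of numbers, 7 for each row, row after row: the shift along the world's x, y, z in units of 30 mm (1.0 is 30 mm), then the turn, a rotation vector about the world's x, y, z in rad, then the closure, from 0 (fully open) to 1 (shut). In form: [tx, ty, tz, rx, ry, rz, fingers, tx, ty, tz, rx, ry, rz, fingers, ...]. A call has exactly 10 rows; each row shifts and turns the commanded pose from where the row before left it; what a row does not reach is not made up. A row lasts 1/10 s, in which the tool goes at most 50 mm and 8.59 degrees, less where a joint would pass 70% of its speed; a pose out of reach is approached as far as the arm can. A call is refused whole if a number of a shift passes 1 or a number of a turn 0.15, either way. A call with a gripper value outside its range is refused whole. The fingers move at their own pace and stop on an object; FORCE is the grip in N (left out, the last holds). Time passes only in rows, so rows that do not move let the fingers close, or fill a call up. It gives the time, the measured TCP pose, the force, the opening and the grip force at its end, in the units of the state.
- observe(): the state, without advancing time (a new reading comes with each control period).
- grab_frame(name): name is "scene" or "top"; returns the picture (420x560x3 uint8, blue, green, red); there is no depth.
- get_calibration(name): a dict with "camera_matrix" (3x3 intrinsics, pixels), "k1" (the pictures are not rectified: a ray, as slopes to the right and down, at radius r is drawn at 1 + k1 r^2 times it, then the intrinsics apply), "xyz" and "rotation" of the camera in the world. Camera axes: x right, y down, z forward; pixel columns grow to the right and rows downward; lengths in m; the calibration is good to about 2 mm. A picture is of the moment at which its call begins. get_calibration takes no time and is no camera call.
- sign_off(): hands the job in; it is judged then, once.
The state is a dict: "time_s": time; "joints": joint angles; "dq": joint speeds; "joint_torque": joint torques, N m; "tool_pos": TCP position; "eef_rot": TCP orientation; "contact_force": force on the tool from outside, world axes, zero at the start; "moment": the same for the moment, N m; "opening": finger opening in m; "gripper_force": force on a finger pad.
Only numpy, scipy, OpenCV 4.12 (cv2) and the standard library are available. Lean on these libraries where they do the work, as an engineer would, in place of code of your own. Each camera call takes 0.05 s, during which the arm holds its last target. There are 200 camera calls.

### The job

Put the washed orange mixing pots up to dry: swing the latch with the red knob fully open, draw the empty blue carriage right out from the grey air box, and stack all the pots there are mouth-down in one straight stack over its black hub, each rim seated on the shoulder of the pot below. Then push the carriage fully home again, turn the latch fully across behind it, and only after that move the damper lever from the closed notch (red dot) to the open notch at the far end (white dot), lifting it over the teeth of the gate and letting it down fully into the notch. Do not knock over the glue bottle or the jar of screws, and leave everything standing still and let go.

Things in the scene. Friction and masses are not known exactly. Their poses are not given: they have to be found in the camera images.
- pot1_mid (a point): Orange mixing pot 1 (may be absent), mouth-down, 88 mm tall, 160 g: skirt 76 mm across (67 inside, open 44 mm deep) from the rim up to the shoulder at 48 mm; above it the 60 mm wide foot (grasp it there from above), top 8 mm tapered to 48 mm, white on top. Rims rest on the shoulder below (3 mm play round the foot): 48 mm per pot. Point: on its axis, 44 mm above the rim; z up, out of the foot.
- pot2_mid (a point): Orange mixing pot 2 (may be absent), mouth-down, 88 mm tall, 160 g: skirt 76 mm across (67 inside, open 44 mm deep) from the rim up to the shoulder at 48 mm; above it the 60 mm wide foot (grasp it there from above), top 8 mm tapered to 48 mm, white on top. Rims rest on the shoulder below (3 mm play round the foot): 48 mm per pot. Point: on its axis, 44 mm above the rim; z up, out of the foot.
- pot3_mid (a point): Orange mixing pot 3 (may be absent), mouth-down, 88 mm tall, 160 g: skirt 76 mm across (67 inside, open 44 mm deep) from the rim up to the shoulder at 48 mm; above it the 60 mm wide foot (grasp it there from above), top 8 mm tapered to 48 mm, white on top. Rims rest on the shoulder below (3 mm play round the foot): 48 mm per pot. Point: on its axis, 44 mm above the rim; z up, out of the foot.
- pot4_mid (a point): Orange mixing pot 4 (may be absent), mouth-down, 88 mm tall, 160 g: skirt 76 mm across (67 inside, open 44 mm deep) from the rim up to the shoulder at 48 mm; above it the 60 mm wide foot (grasp it there from above), top 8 mm tapered to 48 mm, white on top. Rims rest on the shoulder below (3 mm play round the foot): 48 mm per pot. Point: on its axis, 44 mm above the rim; z up, out of the foot.
- hub (a point): Black round hub on the blue carriage, 60 mm diameter, 28 mm high with a tapered top: the first pot goes over it, its rim resting on the carriage plate round it. This point is on the hub's axis at the level of the plate's top (36 mm above the bench). Axes of the dock: the carriage goes home along -y; x across the track, z up.
- push_bar (a point): Middle of the carriage's yellow push bar: a bar 100 mm long (along x of this frame), 14 mm thick (along y), 30 mm high, its centre 88 mm above the bench and its top 103 mm; it is 115 mm from the hub on the +y side, and the carriage goes home along -y of this frame. Grip it across its thickness from above, or push it.
- carriage (a joint): Blue carriage (plate 120 x 180 mm) on its track: 0 drawn out, 0.12 m fully home (pots close to the grille of the grey air box; the limit of its travel). Starts home, latched. It needs about 3 N to slide and stays where it is left. The latch can turn only when it is within about 3 mm of home.
- latch (a joint): Steel latch beside the track on a vertical pivot: 0 open (its bolt arm points along +y of the dock, beside the track), 1.57 rad fully locked (bolt arm across the track behind the carriage). Positive is anticlockwise seen from above. Starts locked, at 1.43 to 1.57; it turns with about 2 N at the knob and stays where it is left.
- latch_knob (a point): Red upright cylindrical knob on the latch, 24 mm diameter, 55 mm tall, on the other side of the pivot from the bolt arm, 75 mm from the pivot. This point is its centre, 66 mm above the bench (its top is 93 mm, the crank below it 38 mm above the bench). It moves in an arc round the latch's pivot.
- latch_pivot (a point): Point on the latch's vertical pivot axis, at the height of the knob's centre. The axes are the dock's.
- lever_swing (a joint): Swing of the damper lever about its vertical pivot: 0 in the closed notch (red dot), 0.45 in the half notch (yellow dot), 0.90 rad in the open notch (white dot); positive is anticlockwise seen from above. Play in a notch is about +-0.05 rad. Turns with under 1 N at the knob once lifted.
- lever_lift (a joint): Lift of the damper lever: 0 down in a notch, at most 0.045 m up. It must be 0.028 m up or more to pass over the teeth between the notches (do so between closed and open, passing over the half notch). A spring and its weight draw it down, about 4 to 6 N.
- lever_knob (a point): Black upright cylindrical knob at the end of the damper lever, 28 mm diameter, 55 mm tall, 155 mm from the pivot. This point is 30 mm above the lever arm, 106 mm above the bench when the lever is down (knob from 76 to 131 mm). It swings in an arc round the pivot; grip it from above.
- lever_pivot (a point): Point on the vertical axis of the damper lever's pivot, 106 mm above the bench, on the green damper box. The lever points from it towards the robot.
- notch_closed (a point): Where the knob's point is when the lever lies down in the closed (red dot) notch of the gate.
- notch_half (a point): Where the knob's point is when the lever lies down in the half (yellow dot) notch of the gate.
- notch_open (a point): Where the knob's point is when the lever lies down in the open (white dot) notch of the gate.
- glue: Bystander: green glue bottle with a yellow label and a red cap, 64 mm diameter, 170 mm tall, upright at the back of the bench; origin at its underside.
- screws: Bystander: jar of screws with a steel lid, 80 mm diameter, 90 mm tall, upright behind the pots, right of the damper; origin at its underside.
Mind the look-alikes: they are no part of the job. What is shaped like the part that bears pot3_mid but pink is not meant.

How it is judged (in metres and radians):
On the way, in this order (a step that is already met when the one before it is completed fails the run):
1. the latch is open and the carriage is drawn out (value of joint latch below 0.3 rad and value of joint carriage below 0.02 m), for 0.2 s.
2. every pot that is there stands mouth-down in the one stack over the carriage's hub, let go (horizontal distance between each of pot1_mid, pot2_mid, pot3_mid, pot4_mid and hub below 0.025 m and angle between each of pot1_mid, pot2_mid, pot3_mid, pot4_mid's own z axis and vertical below 0.12 rad and contact force between the fingers and pot1 below 0.3 N and contact force between the fingers and pot2 below 0.3 N and contact force between the fingers and pot3 below 0.3 N and contact force between the fingers and pot4 below 0.3 N), for 0.4 s.
3. the carriage is pushed fully home (value of joint carriage above 0.114 m), for 0.2 s.
4. the latch is turned fully across behind the carriage (value of joint latch above 1.35 rad), for 0.2 s.
5. the damper lever is lifted above the teeth on its way (value of joint lever_lift above 0.026 m), for 0.05 s.
6. the damper lever is down in the open notch (value of joint lever_swing above 0.82 rad and value of joint lever_lift below 0.008 m), for 0.2 s.
At the end, for the whole second after the job is handed in: Every pot present is upright (mouth-down, within 0.12 rad), let go and at rest (under 30 mm/s), its centre within 25 mm (horizontally) of the hub's axis; carriage joint above 0.114 m; latch joint above 1.35 rad; lever_swing above 0.82 rad with lever_lift below 0.008 m (down in the open notch) (all of step 2 and all of step 6 and linear speed of each of pot1, pot2, pot3, pot4 below 0.03 m/s and value of joint carriage above 0.114 m and value of joint latch above 1.35 rad); the robot touches nothing.
It fails at once if the glue bottle is knocked over (angle between glue's own z axis and vertical above 0.5 rad).
It fails at once if the jar of screws is knocked over (angle between screws's own z axis and vertical above 0.5 rad).
It fails at once if the damper lever is moved off the closed notch before the carriage is home and latched (value of joint lever_swing above 0.2 rad and not (value of joint carriage above 0.11 m and value of joint latch above 1.2 rad)).
Of pot1, pot2, pot3, pot4 only 3 to 4 are there at a start; the rules pass over those that are not, and their reading is None.
At some moment in a run one of pot1, pot2, pot3, pot4 may be knocked a few centimetres aside while the robot is not near it.
It also fails if it takes over 210 s, if anything falls off the work surface, if the arm or the gripper's body presses on something with over 40 N, if the wrist force passes 120 N, or if a joint passes its speed limit or range.

## Working session

There is one attempt and no reset: what is moved stays moved. The work goes in short steps, Python scripts to look and compute and a shell command to move; the robot and the scene stay as the last step left them, time stands still between calls to the robot, and variables do not carry over. Pictures are saved under pics/ and viewed, at most 14 in all, crops included, and the job is handed in when it is done.

```bash
ls; mkdir -p pics; python3 - <<'E'
from station import *
import cv2
for n in("scene","top"):
    cv2.imwrite(f"pics/{n}0.png",grab_frame(n)); c=get_calibration(n); print(n,c)
print(observe())
E
```

```text
pics
scene {'camera_matrix': array([[431.43109002,   0.        , 277.48235732],
       [  0.        , 431.43109002, 217.47010556],
       [  0.        ,   0.        ,   1.        ]]), 'k1': -0.05250165435755377, 'xyz': array([ 1.21481164, -0.00671432,  0.85114036]), 'rotation': array([[ 0.1667189 ,  0.73847673, -0.65334288],
       [ 0.98587967, -0.13539166,  0.09854119],
       [-0.0156868 , -0.66054615, -0.75062155]])}
top {'camera_matrix': array([[462.85849516,   0.        , 279.97093267],
       [  0.        , 462.85849516, 214.57813829],
       [  0.        ,   0.        ,   1.        ]]), 'k1': 0.0004297607103531103, 'xyz': array([0.5069532 , 0.08748589, 1.15378705]), 'rotation': array([[-0.01049306, -0.99812158,  0.06035906],
       [-0.99962802,  0.01199024,  0.02449606],
       [-0.02517377, -0.06007957, -0.99787611]])}
{'time_s': 0.1, 'joints': array([ 7.20939652e+01,  5.25835686e+00,  7.05725351e+01, -1.34303784e-03,
        1.04266365e+02, -3.24920409e+00]), 'dq': array([-0.05555969,  0.04359857, -0.1153741 , -0.05310104,  0.06081151,
        0.04816848]), 'joint_torque': array([ 3.12862241e-03, -4.47855699e+01, -4.07570744e+01,  7.00841518e-02,
        2.83645542e-02, -9.77319201e-05]), 'tool_pos': array([0.15175446, 0.58023052, 0.22164862]), 'eef_rot': array([[-9.67457196e-01,  2.53034234e-01, -5.00274374e-04],
       [ 2.53034718e-01,  9.67455839e-01, -1.62221023e-03],
       [ 7.35186409e-05, -1.69600575e-03, -9.99998559e-01]]), 'contact_force': array([-0.55578733,  0.54957073, -0.05048472]), 'moment': array([-0.01956244, -0.03087708, -0.01769796]), 'gripper_force': 0.0, 'opening': 0.0880508204505382}
```

View pics/scene0.png

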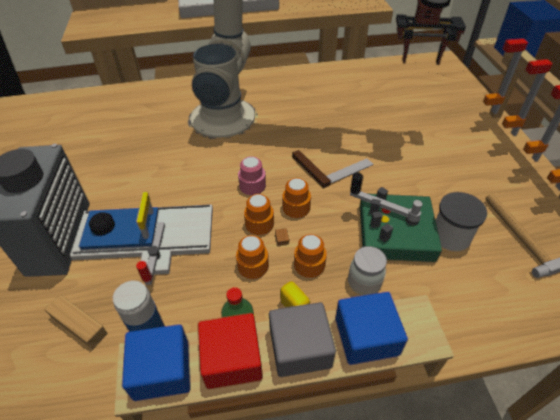

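View pics/top0.png

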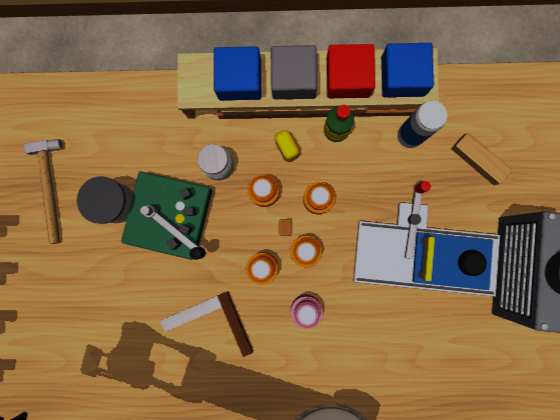

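The scene view shows orange pots at (258,205), (296,190), (252,250) and (310,250), and the pink look-alike at (252,172). It also shows the red latch knob at (144,270), the yellow bar at (145,215), the hub at (101,224) and the black lever knob at (357,183).
The top view shows orange pots at (264,188), (319,197), (306,251) and (262,268), pink at (307,312), red knob (424,187), bar (428,258), hub (472,263) and lever knob (197,253).
Look-alikes: the pink pot for an orange pot, the red glue cap (343,112 top) for the red knob, and the gate posts for the lever knob. I choose the orange pots, the knob on the latch and the knob at the lever's end.

```bash
cat > h.py <<'E'
from station import *
import cv2, numpy as np
C={n:get_calibration(n) for n in("scene","top")}
def ray(n,p):
    c=C[n];K=c["camera_matrix"]
    d=cv2.undistortPoints(np.array([[p]],float),K,np.array([c["k1"],0,0,0,0.]))[0,0]
    return np.array(c["xyz"]),c["rotation"]@np.array([d[0],d[1],1])
def plane(n,p,z):
    o,d=ray(n,p);return o+d*(z-o[2])/d[2]
def proj(n,P):
    c=C[n];q=c["rotation"].T@(np.array(P)-c["xyz"]);q=q[:2]/q[2];q=q*(1+c["k1"]*(q@q))
    K=c["camera_matrix"];return q*K[0,0]+K[:2,2]
def tri(p,q):
    o1,d1=ray("scene",p);o2,d2=ray("top",q)
    s=np.linalg.lstsq(np.c_[d1,-d2],o2-o1,rcond=None)[0]
    a,b=o1+d1*s[0],o2+d2*s[1];return (a+b)/2,np.linalg.norm(a-b)
def blobs(img,lo,hi,amin=30,box=None):
    m=cv2.inRange(cv2.cvtColor(img,cv2.COLOR_BGR2HSV),np.array(lo),np.array(hi))
    if box:
        k=np.zeros_like(m);x0,y0,x1,y1=box;k[y0:y1,x0:x1]=255;m&=k
    n,_,st,ce=cv2.connectedComponentsWithStats(m)
    return [(ce[i].round(1),int(st[i,4]),st[i,:4]) for i in range(1,n) if st[i,4]>=amin]
def pots(n,img=None,amin=60):
    """white tops that have orange around them"""
    if img is None: img=grab_frame(n)
    hsv=cv2.cvtColor(img,cv2.COLOR_BGR2HSV)
    org=cv2.inRange(hsv,(5,200,110),(16,255,255))
    out=[]
    for c,a,s in blobs(img,(0,0,130),(179,70,255),amin):
        x,y,w,h=s
        if a>600: continue
        r=org[max(0,y-6):y+h+6,max(0,x-6):x+w+6]
        if (r>0).mean()>.15: out.append((c,a,plane(n,c,.088).round(4)))
    return out
E
python3 - <<'E'
from h import *
S=cv2.imread("pics/scene0.png");T=cv2.imread("pics/top0.png")
ps=pots("scene",S);pt=pots("top",T)
print(ps);print(pt)
for c,a,P in pt:
    if not ps: break
    b=min(ps,key=lambda s:np.linalg.norm(s[2]-P)); print("tri",tri(b[0],c))
for nm,lo,hi,bs,bt in [("red",(0,150,90),(6,255,255),(130,255,160,285),(410,175,440,200)),
  ("yel",(22,150,90),(34,255,255),(130,185,160,245),(415,230,440,285)),
  ("blk hub",(0,0,0),(179,140,45),(85,205,120,240),(455,245,492,280)),
  ("blk knob",(0,0,0),(179,255,45),(348,168,366,196),(180,240,210,262))]:
    A=blobs(S,lo,hi,15,bs);B=blobs(T,lo,hi,15,bt);print(nm,A,B)
    if A and B: print(tri(max(A,key=lambda b:b[1])[0],max(B,key=lambda b:b[1])[0]))
for p,z in [((415,219),.066),((411,258),.05),((148,211),.106),((148,211),.09)]: print(p,z,plane("top",p,z))
a=cv2.resize(T[165:285,340:520],None,fx=4,fy=4,interpolation=2);b=cv2.resize(T[165:270,115:225],None,fx=4,fy=4)
cv2.imwrite("pics/c1.png",a)
m=np.zeros((420+480,720,3),np.uint8)
w=cv2.resize(T[165:285,115:225],(440,480));cv2.imwrite("pics/c1.png",np.hstack([cv2.resize(T[165:285,350:500],None,fx=3,fy=3),cv2.resize(T[165:285,115:225],None,fx=3,fy=3)]))
E
```

```text
[(array([296.6, 183.7]), 135, array([0.4471, 0.16  , 0.088 ])), (array([257.5, 200.2]), 147, array([0.4863, 0.0548, 0.088 ])), (array([310.8, 241.6]), 189, array([0.6352, 0.155 , 0.088 ])), (array([250.5, 243. ]), 189, array([0.6149, 0.0212, 0.088 ]))]
[(array([261.9, 187.5]), 227, array([0.6348, 0.1549, 0.088 ])), (array([319.9, 195.4]), 228, array([0.6147, 0.021 , 0.088 ])), (array([305.9, 251.3]), 233, array([0.4863, 0.0551, 0.088 ])), (array([260.4, 269.1]), 238, array([0.4467, 0.1599, 0.088 ]))]
tri (array([0.63485956, 0.15498916, 0.08761619]), np.float64(0.0001575015912416542))
tri (array([0.61469206, 0.02109144, 0.08778048]), np.float64(0.00022172148297803747))
tri (array([0.48632625, 0.05491464, 0.08801914]), np.float64(0.0002865943504776686))
tri (array([0.44667728, 0.15999995, 0.08758933]), np.float64(0.0002170075282676902))
red [(array([141. , 265.5]), 75, array([137, 261,  10,  11], dtype=int32))] [(array([425.3, 185.6]), 79, array([421, 181,  10,  10], dtype=int32))]
(array([ 0.63411246, -0.22114727,  0.08801416]), np.float64(0.0001332612348166506))
yel [(array([142.4, 2
[... 199 characters left out ...]
378505150336))
blk hub [(array([101.3, 223.6]), 402, array([ 90, 213,  24,  22], dtype=int32))] [(array([472. , 262.7]), 538, array([459, 251,  27,  25], dtype=int32))]
(array([ 0.4548115 , -0.33733515,  0.0460399 ]), np.float64(0.0002830861161470486))
blk knob [(array([355.9, 183.2]), 168, array([351, 173,  11,  21], dtype=int32))] [(array([196.8, 250.7]), 189, array([190, 240,  16,  19], dtype=int32))]
(array([0.49028792, 0.30152782, 0.10625172]), np.float64(0.0023600840147934414))
(415, 219) 0.066 [ 0.55860986 -0.20127895  0.066     ]
(411, 258) 0.05 [ 0.4673688  -0.19358331  0.05      ]
(148, 211) 0.106 [0.58215009 0.41487773 0.106     ]
(148, 211) 0.09 [0.58329837 0.41987709 0.09      ]
```

View pics/c1.png

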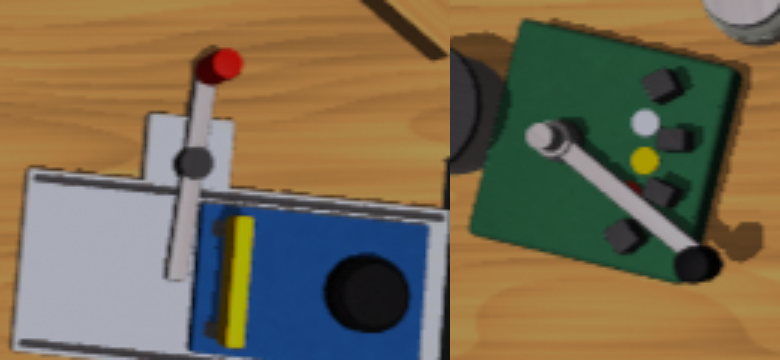

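The crop confirms the red knob at the latch end (top px 425,186), the lever lying at the red dot, and hub and bar clear. I now move above the latch knob. The tool yaw of 75° already matches its tangent.

```bash
python3 -m crank '[0.54,-0.89,0,0,0,0,0, 0.54,-0.89,0,0,0,0,0, 0.54,-0.89,0,0,0,0,0, 0.54,-0.89,0,0,0,0,0, 0.54,-0.89,0,0,0,0,0, 0.54,-0.89,0,0,0,0,0, 0.54,-0.89,0,0,0,0,0, 0.54,-0.89,0,0,0,0,0, 0.54,-0.89,0,0,0,0,0, 0.54,-0.89,0,0,0,0,0]' 15
python3 -m crank '[0.54,-0.89,0,0,0,0,0, 0.54,-0.89,0,0,0,0,0, 0.54,-0.89,0,0,0,0,0, 0.54,-0.89,0,0,0,0,0, 0.54,-0.89,0,0,0,0,0, 0.54,-0.89,0,0,0,0,0, 0.54,-0.89,0,0,0,0,0, 0.54,-0.89,0,0,0,0,0, 0.54,-0.89,0,0,0,0,0, 0.54,-0.89,0,0,0,0,0]'
python3 -m crank '[0.54,-0.89,0,0,0,0,0, 0.54,-0.89,0,0,0,0,0, 0.54,-0.89,0,0,0,0,0, 0.54,-0.89,0,0,0,0,0, 0.54,-0.89,0,0,0,0,0, 0.54,-0.89,0,0,0,0,0, 0.54,-0.89,0,0,0,0,0, 0.54,-0.89,0,0,0,0,0, 0.34,-0.89,0,0,0,0,0, 0,0,0,0,0,0,0]'
```

```text
time_s: 1.1
tool_pos: [0.3142, 0.3122, 0.2222]
eef_rot: [[-0.968, 0.253, -0.0], [0.253, 0.968, -0.0], [0.0, -0.0, -1.0]]
contact_force: [0.2, -0.0, -0.4]
opening: 0.0878
gripper_force: 0.0
time_s: 2.1
tool_pos: [0.4762, 0.0452, 0.2222]
eef_rot: [[-0.967, 0.253, -0.001], [0.253, 0.967, 0.0], [0.001, -0.0, -1.0]]
contact_force: [0.7, -0.3, -0.1]
opening: 0.0872
gripper_force: 0.0
time_s: 3.1
tool_pos: [0.6157, -0.1968, 0.2204]
eef_rot: [[-0.967, 0.256, -0.003], [0.256, 0.967, 0.0], [0.003, -0.001, -1.0]]
contact_force: [-0.8, -0.8, -1.1]
opening: 0.0882
gripper_force: 0.0
```

```bash
python3 -m crank '[0.3,-0.4,0,0,0,0,0, 0.3,-0.4,0,0,0,0,0, 0,0,-0.8,0,0,0,0, 0,0,-0.8,0,0,0,0, 0,0,-0.8,0,0,0,0, 0,0,-0.8,0,0,0,0, 0,0,-0.8,0,0,0,0, 0,0,-0.8,0,0,0,0, 0,0,-0.5,0,0,0,0, 0,0,-0.2,0,0,0,0]'
python3 -m crank '[0,0,0,0,0,0,1, 0,0,0,0,0,0,1, 0,0,0,0,0,0,1, 0,0,0,0,0,0,1, 0,0,0,0,0,0,1, 0,0,0,0,0,0,1, 0,0,0,0,0,0,1, 0,0,0,0,0,0,1, 0,0,0,0,0,0,1, 0,0,0,0,0,0,1]' 15
python3 - <<'E'
from h import *
import math
p=observe()["tool_pos"]; k=p[:2]
for nm,pv in [("pv",np.array([.560,-.200]))]:
    r=k-pv; print(np.linalg.norm(r),math.degrees(math.atan2(r[1],r[0])))
E
```

```text
time_s: 4.1
tool_pos: [0.6325, -0.2168, 0.0553]
eef_rot: [[-0.968, 0.253, -0.003], [0.253, 0.968, 0.002], [0.004, 0.001, -1.0]]
contact_force: [-0.5, 0.2, -0.3]
opening: 0.0877
gripper_force: 0.0
time_s: 5.1
tool_pos: [0.6336, -0.2181, 0.0576]
eef_rot: [[-0.967, 0.253, 0.0], [0.253, 0.967, -0.0], [-0.0, -0.0, -1.0]]
contact_force: [0.1, -1.6, -0.3]
opening: 0.0236
gripper_force: 15.0
0.07580643527439193 -13.798618953523548
```

```bash
python3 - <<'E'
import numpy as np
a=np.radians(np.linspace(-15,-96,19)); P=2.5*np.c_[np.cos(a),np.sin(a)]
print(np.diff(P,axis=0).round(2).tolist(), np.radians(4.5))
E
```

```text
[[-0.06, -0.19], [-0.07, -0.18], [-0.09, -0.18], [-0.1, -0.17], [-0.11, -0.16], [-0.13, -0.15], [-0.14, -0.14], [-0.15, -0.13], [-0.16, -0.12], [-0.17, -0.1], [-0.17, -0.09], [-0.18, -0.08], [-0.19, -0.06], [-0.19, -0.05], [-0.19, -0.03], [-0.2, -0.02], [-0.2, -0.0], [-0.2, 0.01]] 0.07853981633974483
```

```bash
python3 -m crank '[-0.06,-0.19,0,0,0,-0.0785,1, -0.07,-0.18,0,0,0,-0.0785,1, -0.09,-0.18,0,0,0,-0.0785,1, -0.1,-0.17,0,0,0,-0.0785,1, -0.11,-0.16,0,0,0,-0.0785,1, -0.13,-0.15,0,0,0,-0.0785,1, -0.14,-0.14,0,0,0,-0.0785,1, -0.15,-0.13,0,0,0,-0.0785,1, -0.16,-0.12,0,0,0,-0.0785,1, 0,0,0,0,0,0,1]'
python3 -m crank '[-0.17,-0.1,0,0,0,-0.0785,1, -0.17,-0.09,0,0,0,-0.0785,1, -0.18,-0.08,0,0,0,-0.0785,1, -0.19,-0.06,0,0,0,-0.0785,1, -0.19,-0.05,0,0,0,-0.0785,1, -0.19,-0.03,0,0,0,-0.0785,1, -0.2,-0.02,0,0,0,-0.0785,1, -0.2,0,0,0,0,-0.0785,1, -0.1,0,0,0,0,-0.0785,1, 0,0,0,0,0,0,1]'
```

```text
time_s: 6.1
tool_pos: [0.6051, -0.264, 0.058]
eef_rot: [[-0.568, 0.823, 0.006], [0.823, 0.568, -0.006], [-0.008, 0.002, -1.0]]
contact_force: [9.3, -11.3, -5.3]
opening: 0.0234
gripper_force: 15.0
time_s: 7.1
tool_pos: [0.5547, -0.2779, 0.0582]
eef_rot: [[0.103, 0.995, 0.0], [0.995, -0.103, -0.008], [-0.008, 0.001, -1.0]]
contact_force: [-2.5, -13.6, -1.0]
opening: 0.0238
gripper_force: 15.0
```

```bash
python3 -m crank '[0,0,0,0,0,0,0, 0,0,0,0,0,0,0, 0,0,0,0,0,0,0, 0,0,0,0,0,0,0, 0,0,0.6,0,0,0,0, 0,0,0.8,0,0,0,0, 0,0,0.8,0,0,0,0, 0,0,0.8,0,0,0,0, 0,0,0.5,0,0,0,0, 0,0,0,0,0,0,0]'
python3 -m crank '[-0.3,0.2,0,0,0,0.13,0, -0.3,0.2,0,0,0,0.13,0, -0.3,0.2,0,0,0,0.13,0, -0.3,0.2,0,0,0,0.13,0, -0.3,0.2,0,0,0,0.13,0, -0.3,0.2,0,0,0,0.13,0, -0.3,0.2,0,0,0,0.13,0, -0.3,0.2,0,0,0,0.13,0, -0.3,0.2,0,0,0,0.13,0, -0.2,0,0,0,0,0.13,0]'
python3 -m crank '[0,0,0,0,0,0.13,0, 0,0,0,0,0,0.14,0, 0,0,0,0,0,0,0, 0,0,0,0,0,0,0, 0,0,-0.5,0,0,0,0, 0,0,-0.6,0,0,0,0, 0,0,-0.6,0,0,0,0, 0,0,-0.6,0,0,0,0, 0,0,-0.3,0,0,0,0, 0,0,0,0,0,0,0]'
```

```text
time_s: 8.1
tool_pos: [0.5567, -0.2736, 0.1656]
eef_rot: [[0.097, 0.995, 0.004], [0.995, -0.097, -0.002], [-0.002, 0.004, -1.0]]
contact_force: [-0.4, -0.6, 0.3]
opening: 0.0879
gripper_force: 0.0
time_s: 9.1
tool_pos: [0.4677, -0.2184, 0.1608]
eef_rot: [[-0.935, 0.355, -0.002], [0.355, 0.935, 0.001], [0.002, 0.001, -1.0]]
contact_force: [0.4, -0.1, 0.7]
opening: 0.0877
gripper_force: 0.0
time_s: 10.1
tool_pos: [0.4675, -0.2187, 0.0821]
eef_rot: [[-0.995, 0.1, -0.003], [0.1, 0.995, 0.002], [0.004, 0.002, -1.0]]
contact_force: [-0.9, 0.0, 0.7]
opening: 0.0878
gripper_force: 0.0
```

```bash
python3 -m crank '[0,0,0,0,0,0,1, 0,0,0,0,0,0,1, 0,0,0,0,0,0,1, 0,0,0,0,0,0,1, 0,0,0,0,0,0,1, 0,0,0,0,0,0,1, 0,0,0,0,0,0,1, 0,0,0,0,0,0,1, 0,0,0,0,0,0,1, 0,0,0,0,0,0,1]' 25
python3 -m crank '[0.03,0.3,0,0,0,0,1, 0.05,0.45,0,0,0,0,1, 0.05,0.45,0,0,0,0,1, 0.05,0.45,0,0,0,0,1, 0.05,0.45,0,0,0,0,1, 0.05,0.45,0,0,0,0,1, 0.05,0.45,0,0,0,0,1, 0.05,0.45,0,0,0,0,1, 0.03,0.3,0,0,0,0,1, 0.02,0.15,0,0,0,0,1]'
python3 -m crank '[0,0.1,0,0,0,0,1, 0,0,0,0,0,0,1, 0,0,0,0,0,0,1, 0,0,0,0,0,0,0, 0,0,0,0,0,0,0, 0,0,0,0,0,0,0, 0,0,0,0,0,0,0, 0,0,0.6,0,0,0,0, 0,0,0.9,0,0,0,0, 0,0,0.9,0,0,0,0]'
```

```text
time_s: 11.1
tool_pos: [0.4686, -0.2197, 0.0846]
eef_rot: [[-0.995, 0.099, -0.0], [0.099, 0.995, -0.001], [-0.0, -0.001, -1.0]]
contact_force: [1.2, -2.5, -0.5]
opening: 0.0141
gripper_force: 25.0
time_s: 12.1
tool_pos: [0.4816, -0.103, 0.0846]
eef_rot: [[-0.995, 0.098, -0.0], [0.098, 0.995, -0.004], [-0.0, -0.004, -1.0]]
contact_force: [1.9, -21.0, -4.8]
opening: 0.0137
gripper_force: 25.0
time_s: 13.1
tool_pos: [0.481, -0.0986, 0.1571]
eef_rot: [[-0.995, 0.098, -0.002], [0.098, 0.995, 0.001], [0.002, 0.001, -1.0]]
contact_force: [1.2, -0.9, 0.6]
opening: 0.0665
gripper_force: 0.0
```

```bash
python3 -m crank '[0,0.3,0.6,0,0,0,0, 0,0.6,0.6,0,0,0,0, 0,0.6,0.3,0,0,0,0, 0,0.6,0,0,0,0,0, 0.03,0.6,0,0,0,0,0, 0.03,0.6,0,0,0,0,0, 0.03,0.6,0,0,0,0,0, 0.03,0.6,0,0,0,0,0, 0.03,0.6,0,0,0,0,0, 0,0,0,0,0,0,0]'
python3 - <<'E'
from h import *
S=grab_frame("scene");T=grab_frame("top")
cv2.imwrite("pics/s2.png",S);cv2.imwrite("pics/t2.png",T)
ps=pots("scene",S);pt=pots("top",T)
print([x[2] for x in ps]);print([x[2] for x in pt])
ex=(.4686-.0,-.2186,.050)
for n,I in(("scene",S),("top",T)):
    u=proj(n,ex);b=[int(u[0]-28),int(u[1]-24),int(u[0]+28),int(u[1]+24)]
    B=blobs(I,(0,0,0),(179,140,45),60,b);print(n,u,B)
    for x in B: print(plane(n,x[0],.047))
y=proj("top",(.48,-.104,.1));b=[int(y[0]-20),int(y[1]-35),int(y[0]+20),int(y[1]+35)]
for x in blobs(T,(22,150,90),(34,255,255),30,b):print("bar",x,plane("top",x[0],.1))
E
```

```text
time_s: 14.1
tool_pos: [0.4857, 0.0557, 0.2016]
eef_rot: [[-0.995, 0.095, -0.0], [0.095, 0.995, 0.001], [0.001, 0.001, -1.0]]
contact_force: [-0.3, -0.3, -1.3]
opening: 0.0878
gripper_force: 0.0
[array([0.4471, 0.1598, 0.088 ]), array([0.4863, 0.0548, 0.088 ]), array([0.6355, 0.1551, 0.088 ]), array([0.6148, 0.021 , 0.088 ])]
[array([0.6348, 0.1549, 0.088 ]), array([0.6149, 0.021 , 0.088 ]), array([0.4447, 0.1652, 0.088 ])]
scene [148.53254932 220.211172  ] [(array([148.7, 221.4]), 401, array([137, 211,  24,  22], dtype=int32))]
[ 0.46988987 -0.21886095  0.047     ]
top [421.66367785 257.37340164] [(array([421.4, 257.6]), 505, array([409, 246,  26,  24], dtype=int32))]
[ 0.46796803 -0.21879766  0.047     ]
bar (array([376.6, 252.1]), 243, array([372, 232,  10,  44], dtype=int32)) [ 0.4831772  -0.10405182  0.1       ]
```

View pics/t2.png

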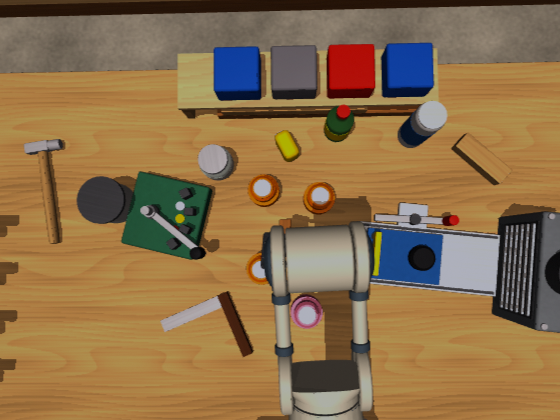

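Hub drawn out at (421,257), bar at (377,252), latch bolt beside the track with the knob at (453,219), four orange pots still in place. Grasp the first pot.

```bash
python3 -m crank '[0,0,-0.7,0,0,0,0, 0,0,-0.8,0,0,0,0, 0,0,-0.8,0,0,0,0, 0,0,-0.8,0,0,0,0, 0,0,-0.8,0,0,0,0, 0,0,-0.6,0,0,0,0, 0,0,-0.4,0,0,0,0, 0,0,0,0,0,0,0, 0,0,0,0,0,0,1, 0,0,0,0,0,0,1]' 25
python3 -m crank '[0,0,0,0,0,0,1, 0,0,0,0,0,0,1, 0,0,0,0,0,0,1, 0,0,0,0,0,0,1, 0,0,0.5,0,0,0,1, 0,0,0.8,0,0,0,1, 0,0,0.8,0,0,0,1, 0,0,0.8,0,0,0,1, 0,0,0.8,0,0,0,1, 0,0,0.8,0,0,0,1]'
python3 -m crank '[0,-0.5,0.3,0,0,0,1, -0.06,-1,0,0,0,0,1, -0.06,-1,0,0,0,0,1, -0.06,-1,0,0,0,0,1, -0.06,-1,0,0,0,0,1, -0.06,-1,0,0,0,0,1, -0.06,-1,0,0,0,0,1, -0.06,-1,0,0,0,0,1, -0.06,-1,0,0,0,0,1, -0.06,-0.65,0,0,0,0,1]'
```

```text
time_s: 15.2
tool_pos: [0.4868, 0.0535, 0.0561]
eef_rot: [[-0.995, 0.099, 0.002], [0.099, 0.995, 0.0], [-0.002, 0.0, -1.0]]
contact_force: [0.7, 0.7, -0.0]
opening: 0.0751
gripper_force: 0.0
time_s: 16.2
tool_pos: [0.4856, 0.0534, 0.1909]
eef_rot: [[-0.995, 0.099, -0.001], [0.099, 0.995, -0.001], [0.001, -0.001, -1.0]]
contact_force: [0.5, -0.4, -1.4]
opening: 0.0592
gripper_force: 25.0
time_s: 17.2
tool_pos: [0.469, -0.2227, 0.1987]
eef_rot: [[-0.995, 0.1, -0.001], [0.1, 0.995, -0.0], [0.001, -0.0, -1.0]]
contact_force: [-0.5, -0.2, -1.4]
opening: 0.0599
gripper_force: 25.0
```

```bash
python3 -m crank '[0,0.12,0,0,0,0,1, 0,0,-0.5,0,0,0,1, 0,0,-0.5,0,0,0,1, 0,0,-0.5,0,0,0,1, 0,0,-0.4,0,0,0,1, 0,0,-0.4,0,0,0,1, 0,0,-0.4,0,0,0,1, 0,0,-0.4,0,0,0,1, 0,0,-0.3,0,0,0,1, 0,0,0,0,0,0,1]'
python3 -m crank '[0,0,-0.1,0,0,0,1, 0,0,-0.05,0,0,0,1, 0,0,0,0,0,0,1, 0,0,0,0,0,0,1, 0,0,0,0,0,0,1, 0,0,0,0,0,0,1, 0,0,0,0,0,0,1, 0,0,0,0,0,0,1, 0,0,0,0,0,0,1, 0,0,0,0,0,0,1]'
```

```text
time_s: 18.2
tool_pos: [0.4691, -0.2168, 0.0948]
eef_rot: [[-0.995, 0.099, -0.002], [0.099, 0.995, 0.001], [0.003, 0.001, -1.0]]
contact_force: [-1.0, -0.5, -2.0]
opening: 0.0597
gripper_force: 25.0
time_s: 19.2
tool_pos: [0.4698, -0.2172, 0.0921]
eef_rot: [[-0.995, 0.099, 0.0], [0.099, 0.995, 0.0], [-0.0, 0.0, -1.0]]
contact_force: [0.3, -1.1, -1.4]
opening: 0.0592
gripper_force: 25.0
```

```bash
python3 -m crank '[0,0,0,0,0,0,0, 0,0,0,0,0,0,0, 0,0,0,0,0,0,0, 0,0,0.4,0,0,0,0, 0,0,0.8,0,0,0,0, 0,0,0.8,0,0,0,0, 0,0,0.8,0,0,0,0, 0,0,0.8,0,0,0,0, 0,0.5,0,0,0,0,0, -0.06,1,0,0,0,0,0]'
python3 -m crank '[-0.07,1,0,0,0,0,0, -0.07,1,0,0,0,0,0, -0.07,1,0,0,0,0,0, -0.07,1,0,0,0,0,0, -0.07,1,0,0,0,0,0, -0.07,1,0,0,0,0,0, -0.07,1,0,0,0,0,0, -0.07,1,0,0,0,0,0, -0.07,1,0,0,0,0,0, -0.07,1,0,0,0,0,0]'
python3 -m crank '[0,0.07,0,0,0,0,0, 0,0,0,0,0,0,0, 0,0,0,0,0,0,0, 0,0,0,0,0,0,0, 0,0,0,0,0,0,0, 0,0,0,0,0,0,0, 0,0,0,0,0,0,0, 0,0,0,0,0,0,0, 0,0,0,0,0,0,0, 0,0,0,0,0,0,0]'
python3 - <<'E'
from h import *
S=grab_frame("scene");T=grab_frame("top")
cv2.imwrite("pics/s3.png",S);cv2.imwrite("pics/t3.png",T)
for n,I in(("scene",S),("top",T)):
    for x in pots(n,I): print(n,x[0],x[1],x[2],plane(n,x[0],.124))
E
```

```text
time_s: 20.2
tool_pos: [0.4682, -0.1723, 0.2005]
eef_rot: [[-0.995, 0.101, 0.001], [0.101, 0.995, -0.001], [-0.001, -0.001, -1.0]]
contact_force: [-0.8, 0.3, -0.7]
opening: 0.0879
gripper_force: 0.0
time_s: 21.2
tool_pos: [0.4459, 0.1297, 0.1992]
eef_rot: [[-0.995, 0.098, -0.001], [0.098, 0.995, 0.0], [0.001, 0.0, -1.0]]
contact_force: [-0.0, 0.1, 0.1]
opening: 0.0876
gripper_force: 0.0
time_s: 22.2
tool_pos: [0.447, 0.1299, 0.2001]
eef_rot: [[-0.995, 0.099, 0.0], [0.099, 0.995, -0.0], [-0.0, -0.0, -1.0]]
contact_force: [-0.2, 0.3, -0.4]
opening: 0.0877
gripper_force: 0.0
scene [296.5 183.5] 127 [0.4463 0.1599 0.088 ] [0.48259575 0.15205139 0.124     ]
scene [141.1 199.7] 157 [ 0.4319 -0.229   0.088 ] [ 0.46880958 -0.21848901  0.124     ]
scene [310.8 241.6] 189 [0.6352 0.155  0.088 ] [0.66250349 0.14735859 0.124     ]
scene [250.4 243. ] 189 [0.6148 0.021  0.088 ] [0.64314395 0.01966602 0.124     ]
top [261.9 187.5] 227 [0.6348 0.1549 0.088 ] [0.63048128 0.15261042 0.124     ]
top [319.9 195.4] 228 [0.6147 0.021  0.088 ] [0.61102013 0.02324068 0.124     ]
top [431.  258.3] 262 [ 0.4676 -0.2291  0.088 ] [ 0.46894498 -0.21839766  0.124     ]
```

View pics/s3.png

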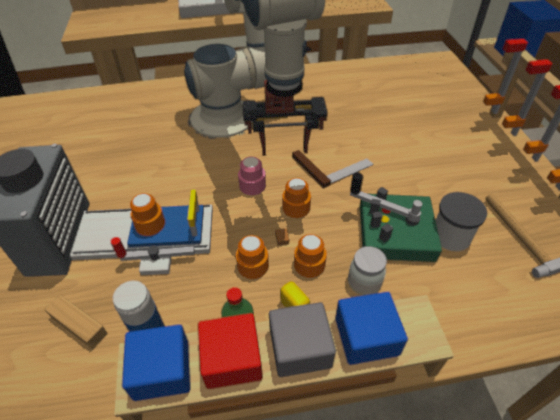

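The first pot is seated over the hub (scene px 141,200; top at 0.124 m in both views) and the others are unmoved. Now the second.

```bash
python3 -m crank '[0,0.5,-0.6,0,0,0,0, 0,0.5,-0.8,0,0,0,0, 0,0,-0.8,0,0,0,0, 0,0,-0.8,0,0,0,0, 0,0,-0.8,0,0,0,0, 0,0,-0.6,0,0,0,0, 0,0,-0.4,0,0,0,0, 0,0,0,0,0,0,0, 0,0,0,0,0,0,1, 0,0,0,0,0,0,1]' 25
python3 -m crank '[0,0,0,0,0,0,1, 0,0,0,0,0,0,1, 0,0,0,0,0,0,1, 0,0,0,0,0,0,1, 0,0,0.5,0,0,0,1, 0,0,0.9,0,0,0,1, 0,0,0.9,0,0,0,1, 0,0,0.9,0,0,0,1, 0,0,0.9,0,0,0,1, 0,0,0.9,0,0,0,1]'
python3 -m crank '[0,-0.6,0.8,0,0,0,1, 0.06,-1,0.5,0,0,0,1, 0.06,-1,0,0,0,0,1, 0.06,-1,0,0,0,0,1, 0.06,-1,0,0,0,0,1, 0.06,-1,0,0,0,0,1, 0.06,-1,0,0,0,0,1, 0.06,-1,0,0,0,0,1, 0.06,-1,0,0,0,0,1, 0.06,-1,0,0,0,0,1]'
```

```text
time_s: 23.3
tool_pos: [0.4478, 0.1601, 0.0575]
eef_rot: [[-0.995, 0.099, 0.002], [0.099, 0.995, 0.001], [-0.002, 0.001, -1.0]]
contact_force: [-0.1, -0.3, -0.7]
opening: 0.0757
gripper_force: 0.0
time_s: 24.3
tool_pos: [0.4466, 0.1597, 0.2077]
eef_rot: [[-0.995, 0.099, -0.0], [0.099, 0.995, -0.0], [0.0, -0.0, -1.0]]
contact_force: [0.1, 0.6, -1.9]
opening: 0.0596
gripper_force: 25.0
time_s: 25.3
tool_pos: [0.4628, -0.1293, 0.2457]
eef_rot: [[-0.995, 0.099, -0.0], [0.099, 0.995, -0.0], [0.0, -0.0, -1.0]]
contact_force: [-0.0, -0.8, -1.9]
opening: 0.0597
gripper_force: 25.0
```

```bash
python3 -m crank '[0.1,-0.8,0,0,0,0,1, 0.1,-0.8,0,0,0,0,1, 0,-0.8,0,0,0,0,1, 0,-0.57,0,0,0,0,1, 0,0,0,0,0,0,1, 0,0,0,0,0,0,1, 0,0,-0.4,0,0,0,1, 0,0,-0.4,0,0,0,1, 0,0,-0.4,0,0,0,1, 0,0,0,0,0,0,1]'
python3 -m crank '[0,0,-0.3,0,0,0,1, 0,0,-0.3,0,0,0,1, 0,0,-0.3,0,0,0,1, 0,0,-0.3,0,0,0,1, 0,0,-0.3,0,0,0,1, 0,0,-0.3,0,0,0,1, 0,0,-0.3,0,0,0,1, 0,0,-0.1,0,0,0,1, 0,0,0,0,0,0,1, 0,0,0,0,0,0,1]'
python3 -m crank '[0,0,0,0,0,0,1, 0,0,0,0,0,0,1, 0,0,0,0,0,0,1, 0,0,0,0,0,0,1, 0,0,0,0,0,0,1, 0,0,0,0,0,0,1, 0,0,0,0,0,0,1, 0,0,0,0,0,0,1, 0,0,0,0,0,0,1, 0,0,0,0,0,0,1]'
```

```text
time_s: 26.3
tool_pos: [0.4683, -0.2162, 0.206]
eef_rot: [[-0.995, 0.098, -0.004], [0.098, 0.995, 0.002], [0.004, 0.002, -1.0]]
contact_force: [0.4, -0.0, -0.8]
opening: 0.0595
gripper_force: 25.0
time_s: 27.3
tool_pos: [0.4694, -0.2173, 0.1435]
eef_rot: [[-0.995, 0.099, 0.001], [0.099, 0.995, -0.0], [-0.001, -0.0, -1.0]]
contact_force: [0.1, -0.3, -1.0]
opening: 0.0597
gripper_force: 25.0
time_s: 28.3
tool_pos: [0.4692, -0.2172, 0.1431]
eef_rot: [[-0.995, 0.099, 0.0], [0.099, 0.995, -0.0], [-0.0, -0.0, -1.0]]
contact_force: [-0.0, -0.7, -3.0]
opening: 0.0594
gripper_force: 25.0
```

```bash
python3 -m crank '[0,-0.03,-0.06,0,0,0,1, 0,0,0,0,0,0,1, 0,0,0,0,0,0,0, 0,0,0,0,0,0,0, 0,0,0,0,0,0,0, 0,0,0.3,0,0,0,0, 0,0,0.8,0,0,0,0, 0,0,0.8,0,0,0,0, 0,0,0.8,0,0,0,0, 0,0.4,0.4,0,0,0,0]'
python3 -m crank '[0.5,0.75,0,0,0,0,0, 0.5,0.75,0,0,0,0,0, 0.5,0.75,0,0,0,0,0, 0.5,0.75,0,0,0,0,0, 0.5,0.75,0,0,0,0,0, 0.5,0.75,0,0,0,0,0, 0.5,0.75,0,0,0,0,0, 0.5,0.75,0,0,0,0,0, 0.5,0.75,0,0,0,0,0, 0.35,0.8,0,0,0,0,0]'
python3 - <<'E'
from h import *
S=grab_frame("scene");T=grab_frame("top")
cv2.imwrite("pics/s4.png",S);cv2.imwrite("pics/t4.png",T)
for n,I in(("scene",S),("top",T)):
    for x in pots(n,I): print(n,x[0],x[1],x[2],plane(n,x[0],.172))
print(observe()["tool_pos"])
E
```

```text
time_s: 29.3
tool_pos: [0.4696, -0.2068, 0.2374]
eef_rot: [[-0.995, 0.1, 0.003], [0.1, 0.995, -0.002], [-0.003, -0.002, -1.0]]
contact_force: [0.8, 1.2, 0.7]
opening: 0.0882
gripper_force: 0.0
time_s: 30.3
tool_pos: [0.615, 0.0222, 0.234]
eef_rot: [[-0.995, 0.098, -0.001], [0.098, 0.995, 0.0], [0.001, 0.0, -1.0]]
contact_force: [-0.6, -0.3, 0.0]
opening: 0.0878
gripper_force: 0.0
scene [135.6 184.8] 164 [ 0.3752 -0.2453  0.088 ] [ 0.46761195 -0.21906093  0.172     ]
scene [310.8 241.6] 189 [0.6352 0.155  0.088 ] [0.69896246 0.13718793 0.172     ]
scene [250.3 242.9] 186 [0.6145 0.0208 0.088 ] [0.68059396 0.01775966 0.172     ]
top [261.9 187.5] 227 [0.6348 0.1549 0.088 ] [0.62472344 0.14957486 0.172     ]
top [319.2 199.7] 88 [0.6047 0.0228 0.088 ] [0.59701207 0.0278638  0.172     ]
top [438.1 259.5] 282 [ 0.4647 -0.245   0.088 ] [ 0.46807077 -0.21882291  0.172     ]
[0.6150022  0.02396426 0.23346206]
```

The second pot is seated (top at 0.172 m, 1 mm off the hub axis in both views). Now the third.

```bash
python3 -m crank '[0,-0.08,-0.6,0,0,0,0, 0,0,-0.9,0,0,0,0, 0,0,-0.9,0,0,0,0, 0,0,-0.9,0,0,0,0, 0,0,-0.9,0,0,0,0, 0,0,-0.9,0,0,0,0, 0,0,-0.5,0,0,0,0, 0,0,-0.3,0,0,0,0, 0,0,0,0,0,0,0, 0,0,0,0,0,0,1]' 25
python3 -m crank '[0,0,0,0,0,0,1, 0,0,0,0,0,0,1, 0,0,0,0,0,0,1, 0,0,0,0,0,0,1, 0,0,0,0,0,0,1, 0,0,0,0,0,0,1, 0,0,0,0,0,0,1, 0,0,0,0,0,0,1, 0,0,0,0,0,0,1, 0,0,0,0,0,0,1]'
python3 -m crank '[0,0,0.5,0,0,0,1, 0,0,0.9,0,0,0,1, 0,0,0.9,0,0,0,1, 0,0,0.9,0,0,0,1, 0,0,0.9,0,0,0,1, 0,0,0.9,0,0,0,1, 0,0,0.9,0,0,0,1, 0,0,0.9,0,0,0,1, 0,0,0.9,0,0,0,1, 0,0,0,0,0,0,1]'
```

```text
time_s: 31.4
tool_pos: [0.6153, 0.0179, 0.0587]
eef_rot: [[-0.995, 0.099, 0.002], [0.099, 0.995, -0.0], [-0.002, 0.0, -1.0]]
contact_force: [0.2, -0.1, -0.0]
opening: 0.0831
gripper_force: 0.0
time_s: 32.4
tool_pos: [0.6154, 0.0184, 0.0585]
eef_rot: [[-0.995, 0.098, 0.002], [0.098, 0.995, 0.001], [-0.002, 0.001, -1.0]]
contact_force: [-0.4, 2.3, 6.0]
opening: 0.0595
gripper_force: 25.0
time_s: 33.4
tool_pos: [0.6153, 0.0175, 0.2931]
eef_rot: [[-0.995, 0.099, 0.007], [0.099, 0.995, -0.001], [-0.007, -0.0, -1.0]]
contact_force: [-0.5, 0.0, -1.4]
opening: 0.0598
gripper_force: 25.0
```

```bash
python3 -m crank '[-0.5,-0.8,0,0,0,0,1, -0.5,-0.8,0,0,0,0,1, -0.5,-0.8,0,0,0,0,1, -0.5,-0.8,0,0,0,0,1, -0.5,-0.8,0,0,0,0,1, -0.5,-0.8,0,0,0,0,1, -0.5,-0.8,0,0,0,0,1, -0.5,-0.8,0,0,0,0,1, -0.5,-0.8,0,0,0,0,1, -0.4,-0.7,0,0,0,0,1]'
python3 -m crank '[0,0,0,0,0,0,1, 0,0,0,0,0,0,1, 0,0,-0.3,0,0,0,1, 0,0,-0.3,0,0,0,1, 0,0,-0.3,0,0,0,1, 0,0,-0.3,0,0,0,1, 0,0,0,0,0,0,1, 0,0,0,0,0,0,1, 0,0,0,0,0,0,1, 0,0,0,0,0,0,1]'
```

```text
time_s: 34.4
tool_pos: [0.4663, -0.2201, 0.2863]
eef_rot: [[-0.995, 0.1, -0.003], [0.1, 0.995, 0.001], [0.003, 0.0, -1.0]]
contact_force: [1.1, 1.4, -2.1]
opening: 0.0597
gripper_force: 25.0
time_s: 35.4
tool_pos: [0.4679, -0.2191, 0.253]
eef_rot: [[-0.995, 0.099, 0.001], [0.099, 0.995, -0.001], [-0.001, -0.0, -1.0]]
contact_force: [0.0, 0.1, -1.6]
opening: 0.0596
gripper_force: 25.0
```

Needs to come down 0.062 m to 0.191.

```bash
python3 -m crank '[0,0,-0.3,0,0,0,1, 0,0,-0.3,0,0,0,1, 0,0,-0.3,0,0,0,1, 0,0,-0.3,0,0,0,1, 0,0,-0.3,0,0,0,1, 0,0,-0.3,0,0,0,1, 0,0,-0.2,0,0,0,1, 0,0,-0.05,0,0,0,1, 0,0,0,0,0,0,1, 0,0,0,0,0,0,1]'
python3 -m crank '[0,0,0,0,0,0,1, 0,0,0,0,0,0,1, 0,0,0,0,0,0,1, 0,0,0,0,0,0,1, 0,0,0,0,0,0,1, 0,0,0,0,0,0,1, 0,0,0,0,0,0,1, 0,0,0,0,0,0,1, 0,0,0,0,0,0,1, 0,0,0,0,0,0,1]'
```

```text
time_s: 36.4
tool_pos: [0.4678, -0.2191, 0.1911]
eef_rot: [[-0.995, 0.099, 0.0], [0.099, 0.995, -0.0], [-0.0, -0.0, -1.0]]
contact_force: [0.2, 0.4, -2.1]
opening: 0.0597
gripper_force: 25.0
time_s: 37.4
tool_pos: [0.4677, -0.219, 0.1908]
eef_rot: [[-0.995, 0.099, -0.0], [0.099, 0.995, 0.0], [0.0, 0.0, -1.0]]
contact_force: [0.1, 0.0, -1.5]
opening: 0.0595
gripper_force: 25.0
```

```bash
python3 -m crank '[0,0,0,0,0,0,1, 0,0,0,0,0,0,0, 0,0,0,0,0,0,0, 0,0,0,0,0,0,0, 0,0,0.3,0,0,0,0, 0,0,0.6,0,0,0,0, 0,0,0.8,0,0,0,0, 0,0,0.8,0,0,0,0, 0,0,0,0,0,0,0, 0.4,1,0,0,0,0,0]'
python3 -m crank '[0.4,1,0,0,0,0,0, 0.4,1,0,0,0,0,0, 0.5,1,0,0,0,0,0, 0.5,1,0,0,0,0,0, 0.5,1,0,0,0,0,0, 0.5,1,0,0,0,0,0, 0.5,1,0,0,0,0,0, 0.5,1,0,0,0,0,0, 0.5,1,0,0,0,0,0, 0.5,1,0,0,0,0,0]'
python3 -m crank '[0.37,1,0,0,0,0,0, 0,0.47,0,0,0,0,0, 0,0,0,0,0,0,0, 0,0,0,0,0,0,0, 0,0,0,0,0,0,0, 0,0,0,0,0,0,0, 0,0,0,0,0,0,0, 0,0,0,0,0,0,0, 0,0,0,0,0,0,0, 0,0,0,0,0,0,0]'
python3 - <<'E'
from h import *
S=grab_frame("scene");T=grab_frame("top")
cv2.imwrite("pics/s5.png",S);cv2.imwrite("pics/t5.png",T)
for n,I in(("scene",S),("top",T)):
    for x in pots(n,I): print(n,x[0],x[1],x[2],plane(n,x[0],.220))
print(observe()["tool_pos"])
E
```

```text
time_s: 38.4
tool_pos: [0.4794, -0.1911, 0.2663]
eef_rot: [[-0.995, 0.103, 0.001], [0.103, 0.995, -0.002], [-0.001, -0.002, -1.0]]
contact_force: [0.0, 0.7, -1.1]
opening: 0.0878
gripper_force: 0.0
time_s: 39.4
tool_pos: [0.624, 0.1123, 0.2646]
eef_rot: [[-0.995, 0.099, -0.001], [0.099, 0.995, -0.0], [0.001, -0.0, -1.0]]
contact_force: [1.4, -0.7, -0.4]
opening: 0.0877
gripper_force: 0.0
time_s: 40.4
tool_pos: [0.6348, 0.155, 0.2659]
eef_rot: [[-0.995, 0.099, 0.0], [0.099, 0.995, 0.0], [-0.0, 0.0, -1.0]]
contact_force: [0.4, 0.2, 0.3]
opening: 0.0878
gripper_force: 0.0
scene [129.5 168.7] 169 [ 0.3093 -0.2648  0.088 ] [ 0.46594234 -0.22014116  0.22      ]
scene [310.8 241.6] 188 [0.6352 0.155  0.088 ] [0.73542144 0.12701727 0.22      ]
top [261.6 190.3] 136 [0.6283 0.1556 0.088 ] [0.61325909 0.14719567 0.22      ]
top [446.4 261.3] 316 [ 0.4605 -0.2636  0.088 ] [ 0.46624599 -0.2201284   0.22      ]
[0.63481309 0.15509229 0.26578605]
```

View pics/s5.png

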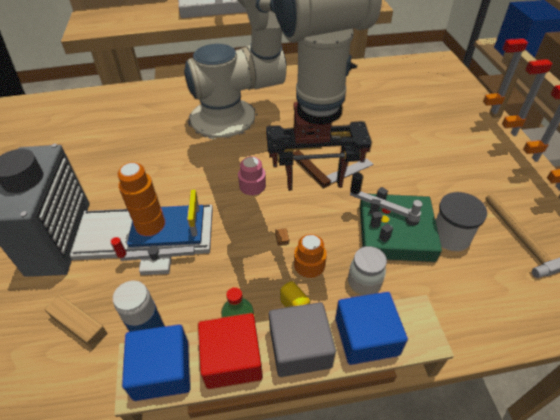

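Three pots stand in a straight stack (scene top px 130,169; 3 mm off the hub). The last pot is at (311,242). Grasp it.

```bash
python3 -m crank '[0,0,-0.7,0,0,0,0, 0,0,-0.9,0,0,0,0, 0,0,-0.9,0,0,0,0, 0,0,-0.9,0,0,0,0, 0,0,-0.9,0,0,0,0, 0,0,-0.9,0,0,0,0, 0,0,-0.9,0,0,0,0, 0,0,-0.5,0,0,0,0, 0,0,-0.3,0,0,0,0, 0,0,0,0,0,0,0]' 25
python3 -m crank '[0,0,0,0,0,0,1, 0,0,0,0,0,0,1, 0,0,0,0,0,0,1, 0,0,0,0,0,0,1, 0,0,0,0,0,0,1, 0,0,0,0,0,0,1, 0,0,0,0,0,0,1, 0,0,0,0,0,0,1, 0,0,0,0,0,0,1, 0,0,0,0,0,0,1]'
python3 -m crank '[0,0,0.6,0,0,0,1, 0,0,1,0,0,0,1, 0,0,1,0,0,0,1, 0,0,1,0,0,0,1, 0,0,1,0,0,0,1, 0,0,1,0,0,0,1, 0,0,1,0,0,0,1, 0,0,1,0,0,0,1, 0,0,1,0,0,0,1, 0,0,0.5,0,0,0,1]'
```

```text
time_s: 41.5
tool_pos: [0.6344, 0.155, 0.0578]
eef_rot: [[-0.995, 0.099, -0.002], [0.099, 0.995, -0.0], [0.002, -0.001, -1.0]]
contact_force: [-0.4, 0.2, 0.2]
opening: 0.088
gripper_force: 0.0
time_s: 42.5
tool_pos: [0.6353, 0.1553, 0.0598]
eef_rot: [[-0.995, 0.099, 0.002], [0.099, 0.995, 0.0], [-0.002, 0.001, -1.0]]
contact_force: [-0.0, -0.0, 5.4]
opening: 0.0593
gripper_force: 25.0
time_s: 43.5
tool_pos: [0.6349, 0.155, 0.334]
eef_rot: [[-0.995, 0.099, 0.002], [0.099, 0.995, 0.0], [-0.002, 0.0, -1.0]]
contact_force: [-0.2, 0.1, -1.2]
opening: 0.0598
gripper_force: 25.0
```

```bash
python3 -m crank '[-0.4,-0.9,0,0,0,0,1, -0.4,-0.9,0,0,0,0,1, -0.4,-0.9,0,0,0,0,1, -0.4,-0.9,0,0,0,0,1, -0.4,-0.9,0,0,0,0,1, -0.4,-0.9,0,0,0,0,1, -0.4,-0.9,0,0,0,0,1, -0.4,-0.9,0,0,0,0,1, -0.4,-0.9,0,0,0,0,1, -0.4,-0.9,0,0,0,0,1]'
python3 -m crank '[-0.4,-0.9,0,0,0,0,1, -0.4,-0.9,0,0,0,0,1, -0.4,-0.9,0,0,0,0,1, -0.4,-0.8,0,0,0,0,1, 0,0,0,0,0,0,1, 0,0,-0.3,0,0,0,1, 0,0,-0.3,0,0,0,1, 0,0,-0.2,0,0,0,1, 0,0,0,0,0,0,1, 0,0,0,0,0,0,1]'
```

```text
time_s: 44.5
tool_pos: [0.514, -0.116, 0.3306]
eef_rot: [[-0.995, 0.099, -0.002], [0.099, 0.995, 0.0], [0.002, 0.0, -1.0]]
contact_force: [-0.2, -0.9, -2.3]
opening: 0.0593
gripper_force: 25.0
time_s: 45.5
tool_pos: [0.4669, -0.2193, 0.3075]
eef_rot: [[-0.995, 0.098, -0.001], [0.098, 0.995, 0.0], [0.001, 0.0, -1.0]]
contact_force: [0.1, -0.1, -2.0]
opening: 0.0597
gripper_force: 25.0
```

Down 0.0675 m to 0.240.

```bash
python3 -m crank '[0,0,-0.3,0,0,0,1, 0,0,-0.3,0,0,0,1, 0,0,-0.3,0,0,0,1, 0,0,-0.3,0,0,0,1, 0,0,-0.3,0,0,0,1, 0,0,-0.3,0,0,0,1, 0,0,-0.3,0,0,0,1, 0,0,-0.15,0,0,0,1, 0,0,0,0,0,0,1, 0,0,0,0,0,0,1]'
python3 -m crank '[0,0,0,0,0,0,1, 0,0,0,0,0,0,1, 0,0,0,0,0,0,1, 0,0,0,0,0,0,1, 0,0,0,0,0,0,1, 0,0,0,0,0,0,1, 0,0,0,0,0,0,1, 0,0,0,0,0,0,1, 0,0,0,0,0,0,1, 0,0,0,0,0,0,1]'
```

```text
time_s: 46.5
tool_pos: [0.4668, -0.2199, 0.2404]
eef_rot: [[-0.995, 0.099, 0.0], [0.099, 0.995, -0.0], [-0.0, -0.0, -1.0]]
contact_force: [-0.3, -0.6, -1.9]
opening: 0.0594
gripper_force: 25.0
time_s: 47.5
tool_pos: [0.4668, -0.2199, 0.2403]
eef_rot: [[-0.995, 0.099, 0.0], [0.099, 0.995, -0.0], [-0.0, -0.0, -1.0]]
contact_force: [-0.6, -0.0, -0.9]
opening: 0.0596
gripper_force: 25.0
```

```bash
python3 -m crank '[0,0,0,0,0,0,0, 0,0,0,0,0,0,0, 0,0,0,0,0,0,0, 0,0,0,0,0,0,0, 0,0,0.3,0,0,0,0, 0,0,0.5,0,0,0,0, 0,0,0.8,0,0,0,0, 0,0,0.8,0,0,0,0, 0,0,0,0,0,0,0, 0,0,0,0,0,0,0]'
python3 -m crank '[0.06,0.5,0,0,0,0,0, 0.06,0.5,0,0,0,0,0, 0.06,0.5,0,0,0,-0.14,0, 0.06,0.5,0,0,0,-0.14,0, 0.06,0.5,0,0,0,-0.14,0, 0.06,0.5,0,0,0,-0.14,0, 0.06,0.5,0,0,0,-0.14,0, 0.06,0.5,0,0,0,-0.14,0, 0.06,0.5,0,0,0,-0.14,0, 0.06,0.5,0,0,0,-0.14,0]'
python3 -m crank '[0,0,0,0,0,-0.14,0.5, 0,0,0,0,0,-0.14,0.5, 0,0,0,0,0,-0.14,1, 0,0,0,0,0,-0.031,1, 0,0,0,0,0,0,1, 0,0,0,0,0,0,1, 0,0,0,0,0,0,1, 0,0,0,0,0,0,1, 0,0,0,0,0,0,1, 0,0,0,0,0,0,1]'
python3 - <<'E'
from h import *
S=grab_frame("scene");T=grab_frame("top")
cv2.imwrite("pics/s6.png",S);cv2.imwrite("pics/t6.png",T)
for n,I in(("scene",S),("top",T)):
    for x in pots(n,I): print(n,x[0],x[1],plane(n,x[0],.268))
E
```

```text
time_s: 48.5
tool_pos: [0.4671, -0.22, 0.3126]
eef_rot: [[-0.995, 0.099, 0.001], [0.099, 0.995, -0.001], [-0.001, -0.0, -1.0]]
contact_force: [0.2, 0.3, -0.9]
opening: 0.0877
gripper_force: 0.0
time_s: 49.5
tool_pos: [0.4844, -0.0679, 0.3115]
eef_rot: [[-0.34, 0.94, -0.001], [0.94, 0.34, 0.001], [0.001, -0.001, -1.0]]
contact_force: [0.6, 0.3, -0.2]
opening: 0.0876
gripper_force: 0.0
time_s: 50.5
tool_pos: [0.4848, -0.0699, 0.3124]
eef_rot: [[0.099, 0.995, 0.0], [0.995, -0.099, -0.0], [0.0, 0.0, -1.0]]
contact_force: [-1.4, -0.1, 0.3]
opening: 0.0112
gripper_force: 0.0
scene [122.8 150.6] 175 [ 0.46148973 -0.22178018  0.268     ]
```

View pics/s6.png

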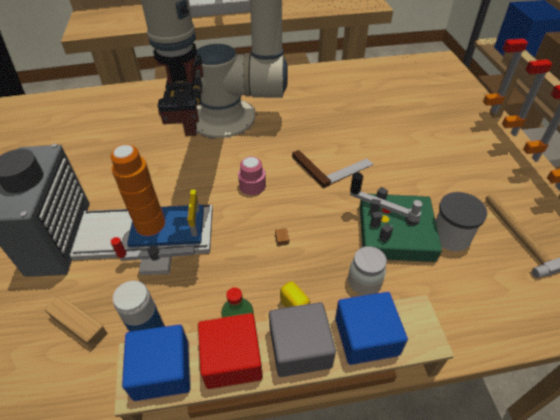

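The stack of four looks straight (scene top px 123,151). To check that the top pot is seated I need the top view, so I move the arm aside.

```bash
python3 -m crank '[0,1,0,0,0,0,1, 0,1,0,0,0,0,1, 0,1,0,0,0,0,1, 0,1,0,0,0,0,1, 0,1,0,0,0,0,1, 0,1,0,0,0,0,1, 0,1,0,0,0,0,1, 0,0,0,0,0,0,1, 0,0,0,0,0,0,1, 0,0,0,0,0,0,1]'
python3 - <<'E'
from h import *
S=grab_frame("scene");T=grab_frame("top")
a=pots("scene",S);b=pots("top",T);print(a,b)
for p in a:
  for q in b: print(tri(p[0],q[0]))
cv2.imwrite("pics/c7.png",np.hstack([cv2.resize(S[135:255,90:220],None,fx=3,fy=3),cv2.resize(T[200:320,370:500],None,fx=3,fy=3)]))
E
```

```text
time_s: 51.6
tool_pos: [0.4849, 0.1393, 0.3124]
eef_rot: [[0.1, 0.995, 0.0], [0.995, -0.1, -0.0], [-0.0, 0.0, -1.0]]
contact_force: [-0.6, -0.6, -0.2]
opening: 0.0002
gripper_force: 0.0
[(array([123.8, 150.7]), 174, array([ 0.23  , -0.2853,  0.088 ]))] [(array([454.7, 264.2]), 356, array([ 0.4538, -0.2821,  0.088 ]))]
(array([ 0.46276293, -0.21950135,  0.26840481]), np.float64(5.478349962584286e-05))
```

View pics/c7.png

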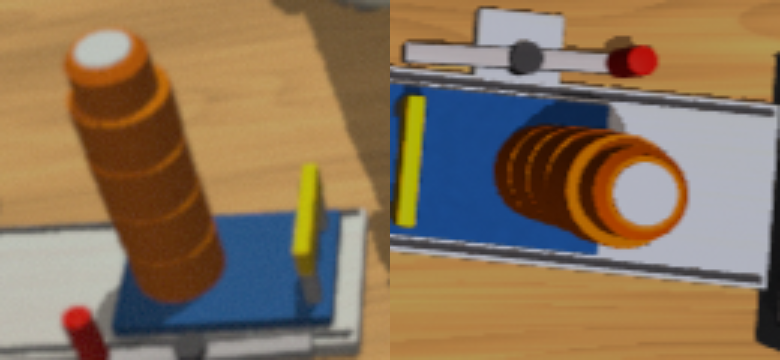

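The top of the stack is at 0.268 m, so it is seated, 6 mm off axis. I go behind the yellow bar with shut fingers.

```bash
python3 -m crank '[0,-0.8,0,0,0,0,1, 0,-1,0,0,0,0,1, 0,-1,0,0,0,0,1, 0,-1,0,0,0,0,1, 0,-1,0,0,0,0,1, 0,-1,0,0,0,0,1, 0,-1,0,0,0,0,1, 0,0,0,0,0,0,1, 0,0,-0.5,0,0,0,1, 0,0,-0.8,0,0,0,1]'
python3 -m crank '[0,0,-0.8,0,0,0,1, 0,0,-0.8,0,0,0,1, 0,0,-0.8,0,0,0,1, 0,0,-0.8,0,0,0,1, 0,0,-0.8,0,0,0,1, 0,0,-0.8,0,0,0,1, 0,0,-0.8,0,0,0,1, 0,0,-0.5,0,0,0,1, 0,0,-0.3,0,0,0,1, 0,0,0,0,0,0,1]'
```

```text
time_s: 52.7
tool_pos: [0.4852, -0.0643, 0.2748]
eef_rot: [[0.1, 0.995, 0.004], [0.995, -0.1, -0.0], [0.0, 0.004, -1.0]]
contact_force: [-0.4, -0.8, -0.0]
opening: 0.0004
gripper_force: 0.0
time_s: 53.7
tool_pos: [0.4843, -0.0637, 0.0804]
eef_rot: [[0.099, 0.995, -0.002], [0.995, -0.099, 0.0], [0.0, -0.002, -1.0]]
contact_force: [-0.1, -0.5, 0.3]
opening: 0.0006
gripper_force: 0.0
```

```bash
python3 -m crank '[-0.04,-0.4,0,0,0,0,1, -0.02,-0.2,0,0,0,0,1, -0.01,-0.08,0,0,0,0,1, 0,-0.05,0,0,0,0,1, 0,-0.05,0,0,0,0,1, -0.01,-0.06,0,0,0,0,1, -0.01,-0.08,0,0,0,0,1, -0.01,-0.1,0,0,0,0,1, -0.01,-0.1,0,0,0,0,1, -0.01,-0.1,0,0,0,0,1]'
python3 -m crank '[-0.01,-0.12,0,0,0,0,1, -0.01,-0.12,0,0,0,0,1, -0.01,-0.12,0,0,0,0,1, -0.01,-0.12,0,0,0,0,1, -0.01,-0.12,0,0,0,0,1, -0.02,-0.12,0,0,0,0,1, -0.01,-0.12,0,0,0,0,1, -0.01,-0.12,0,0,0,0,1, -0.01,-0.12,0,0,0,0,1, -0.02,-0.12,0,0,0,0,1]'
python3 - <<'E'
from h import *
S=grab_frame("scene");cv2.imwrite("pics/s8.png",S[120:300,50:250]);
a=pots("scene",S);print([plane("scene",p[0],.268) for p in a])
E
```

```text
time_s: 54.7
tool_pos: [0.4812, -0.1007, 0.0813]
eef_rot: [[0.099, 0.995, 0.0], [0.995, -0.099, 0.0], [0.0, 0.0, -1.0]]
contact_force: [0.8, 4.1, 2.8]
opening: 0.0008
gripper_force: 1.6
time_s: 55.7
tool_pos: [0.4774, -0.1367, 0.0811]
eef_rot: [[0.099, 0.995, -0.0], [0.995, -0.099, 0.0], [0.0, -0.0, -1.0]]
contact_force: [-0.2, 3.3, 0.5]
opening: 0.0001
gripper_force: 1.6
[array([ 0.45726076, -0.2716358 ,  0.268     ])]
```

View pics/s8.png

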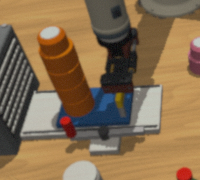

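The carriage is following the push and the stack stays upright (crop px 52,35 top). Continue.

```bash
python3 -m crank '[-0.01,-0.12,0,0,0,0,1, -0.01,-0.12,0,0,0,0,1, -0.01,-0.12,0,0,0,0,1, -0.01,-0.12,0,0,0,0,1, -0.01,-0.12,0,0,0,0,1, -0.02,-0.12,0,0,0,0,1, -0.01,-0.12,0,0,0,0,1, -0.01,-0.12,0,0,0,0,1, -0.01,-0.12,0,0,0,0,1, -0.02,-0.12,0,0,0,0,1]'
python3 -m crank '[-0.01,-0.12,0,0,0,0,1, -0.01,-0.12,0,0,0,0,1, -0.01,-0.12,0,0,0,0,1, -0.01,-0.12,0,0,0,0,1, -0.01,-0.12,0,0,0,0,1, -0.02,-0.12,0,0,0,0,1, -0.01,-0.1,0,0,0,0,1, -0.01,-0.08,0,0,0,0,1, -0.01,-0.06,0,0,0,0,1, 0,-0.05,0,0,0,0,1]'
python3 -m crank '[0,-0.05,0,0,0,0,1, 0,-0.05,0,0,0,0,1, 0,-0.05,0,0,0,0,1, 0,0,0,0,0,0,1, 0,0,0,0,0,0,1, 0,0,0,0,0,0,1, 0,0,0,0,0,0,1, 0,0,0,0,0,0,1, 0,0,0,0,0,0,1, 0,0,0,0,0,0,1]'
```

```text
time_s: 56.75
tool_pos: [0.4741, -0.1728, 0.0812]
eef_rot: [[0.099, 0.995, 0.0], [0.995, -0.099, 0.0], [0.0, 0.0, -1.0]]
contact_force: [-0.4, 2.8, -1.8]
opening: 0.0003
gripper_force: 1.6
time_s: 57.75
tool_pos: [0.4711, -0.203, 0.0814]
eef_rot: [[0.099, 0.995, 0.0], [0.995, -0.099, -0.0], [-0.0, 0.0, -1.0]]
contact_force: [-0.6, 3.6, -1.1]
opening: 0.0005
gripper_force: 1.5
time_s: 58.75
tool_pos: [0.4709, -0.2044, 0.0814]
eef_rot: [[0.097, 0.995, -0.001], [0.995, -0.097, 0.006], [0.006, -0.001, -1.0]]
contact_force: [-2.0, 13.7, 2.1]
opening: 0.0006
gripper_force: 6.7
```

```bash
python3 -m crank '[0.03,0.3,0,0,0,0,1, 0.07,0.7,0,0,0,0,1, 0.1,1,0,0,0,0,1, 0,0,0.5,0,0,0,1, 0,0,0.8,0,0,0,1, 0,0,0.8,0,0,0,1, 0,0,0.6,0,0,0,1, 0,0,0,0,0,0.14,1, 0.3,0,0,0,0,0.14,0.5, 0.3,0,0,0,0,0.14,0]'
python3 -m crank '[0.3,0,0,0,0,0.14,0, 0.3,0,0,0,0,0.14,0, 0.3,0,0,0,0,0.14,0, 0.3,0,0,0,0,0.14,0, 0.3,0,0,0,0,0.14,0, 0.3,0,0,0,0,0.14,0, 0.25,0,0,0,0,0.14,0, 0,0,0,0,0,0.14,0, 0,0,0,0,0,0.031,0, 0,0,0,0,0,0,0]'
python3 - <<'E'
from h import *
S=grab_frame("scene");T=grab_frame("top")
a=pots("scene",S);print([plane("scene",p[0],.268) for p in a]);a=pots("top",T);print([plane("top",p[0],.268) for p in a])
for n,I,b in(("scene",S,(95,225,150,285)),("top",T,(430,195,480,250))):
    for x in blobs(I,(0,150,90),(6,255,255),15,b): print(n,x,plane(n,x[0],.088))
print(observe()["tool_pos"])
cv2.imwrite("pics/c9.png",np.hstack([cv2.resize(S[120:300,30:230],None,fx=2,fy=2),cv2.resize(T[180:360,360:560],None,fx=2,fy=2)]))
E
```

```text
time_s: 59.75
tool_pos: [0.4958, -0.1489, 0.1643]
eef_rot: [[-0.32, 0.947, 0.003], [0.947, 0.32, -0.003], [-0.004, 0.002, -1.0]]
contact_force: [0.6, -0.3, -0.7]
opening: 0.0131
gripper_force: 0.0
time_s: 60.75
tool_pos: [0.557, -0.1486, 0.1636]
eef_rot: [[-0.995, 0.099, 0.002], [0.099, 0.995, -0.002], [-0.002, -0.002, -1.0]]
contact_force: [0.5, 0.2, -0.4]
opening: 0.0873
gripper_force: 0.0
[array([ 0.44880508, -0.3389053 ,  0.268     ])]
[array([ 0.44928852, -0.33898831,  0.268     ])]
scene (array([116.4, 245.9]), 103, array([112, 238,  11,  20], dtype=int32)) [ 0.56930088 -0.27902343  0.088     ]
[ 0.55680612 -0.14820012  0.16324688]
```

View pics/c9.png

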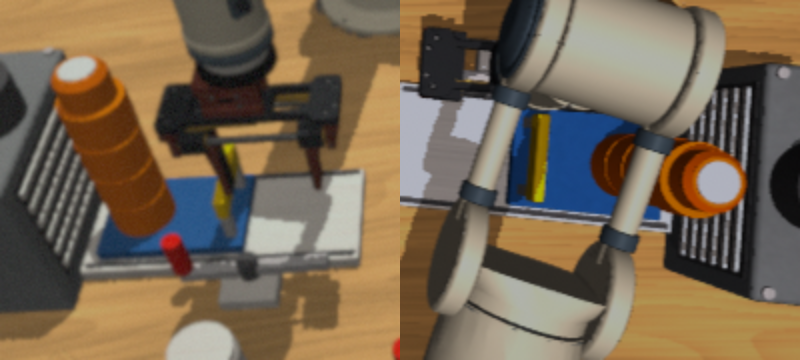

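The stack is home at (0.449,−0.339) and upright in both views, with the bar at the home position and the red knob at its open place (crop px 176,255). Now the latch.

```bash
python3 -m crank '[0,-0.5,0,0,0,0,0, 0,-0.6,0,0,0,0,0, 0,-0.6,0,0,0,0,0, 0,-0.6,0,0,0,0,0, 0,-0.6,0,0,0,0,0, 0,-0.6,0,0,0,0,0, 0,-0.5,0,0,0,0,0, 0,-0.3,0,0,0,0,0, -0.06,0,0,0,0,0,0, 0,0,0,0,0,0,0]'
python3 -m crank '[0,0,-0.4,0,0,0,0, 0,0,-0.5,0,0,0,0, 0,0,-0.5,0,0,0,0, 0,0,-0.5,0,0,0,0, 0,0,-0.5,0,0,0,0, 0,0,-0.5,0,0,0,0, 0,0,-0.3,0,0,0,0, 0,0,-0.17,0,0,0,0, 0,0,0,0,0,0,0, 0,0,0,0,0,0,0]'
python3 -m crank '[0,0,0,0,0,0,1, 0,0,0,0,0,0,1, 0,0,0,0,0,0,1, 0,0,0,0,0,0,1, 0,0,0,0,0,0,1, 0,0,0,0,0,0,1, 0,0,0,0,0,0,1, 0,0,0,0,0,0,1, 0,0,0,0,0,0,1, 0,0,0,0,0,0,1]' 20
python3 - <<'E'
import numpy as np
a=np.radians(np.linspace(-94,-6,19)); P=2.5*np.c_[np.cos(a),np.sin(a)]
print(np.diff(P,axis=0).round(2).tolist())
E
```

```text
time_s: 61.85
tool_pos: [0.5546, -0.2761, 0.1623]
eef_rot: [[-0.995, 0.099, -0.0], [0.099, 0.995, 0.0], [0.0, 0.0, -1.0]]
contact_force: [-0.4, -0.7, -0.9]
opening: 0.0879
gripper_force: 0.0
time_s: 62.85
tool_pos: [0.555, -0.2766, 0.0619]
eef_rot: [[-0.995, 0.099, 0.001], [0.099, 0.995, -0.001], [-0.001, -0.0, -1.0]]
contact_force: [0.5, -0.6, 0.6]
opening: 0.0881
gripper_force: 0.0
time_s: 63.85
tool_pos: [0.5541, -0.2811, 0.0613]
eef_rot: [[-0.995, 0.102, 0.0], [0.102, 0.995, -0.008], [-0.001, -0.008, -1.0]]
contact_force: [-0.2, -16.1, -4.2]
opening: 0.0239
gripper_force: 20.0
[[0.21, -0.01], [0.21, 0.01], [0.21, 0.03], [0.21, 0.05], [0.2, 0.07], [0.2, 0.08], [0.19, 0.1], [0.18, 0.12], [0.17, 0.13], [0.16, 0.14], [0.14, 0.16], [0.13, 0.17], [0.12, 0.18], [0.1, 0.19], [0.08, 0.2], [0.07, 0.2], [0.05, 0.21], [0.03, 0.21]]
```

```bash
python3 -m crank '[0,-0.15,0,0,0,0,1, 0.21,-0.01,0,0,0,0,1, 0.21,0.01,0,0,0,0,1, 0.21,0.03,0,0,0,0,1, 0.21,0.05,0,0,0,0,1, 0.2,0.07,0,0,0,0,1, 0.2,0.08,0,0,0,0,1, 0.19,0.1,0,0,0,0,1, 0.18,0.12,0,0,0,0,1, 0,0,0,0,0,0,1]'
python3 -m crank '[0.17,0.13,0,0,0,0,1, 0.16,0.14,0,0,0,0,1, 0.14,0.16,0,0,0,0,1, 0.13,0.17,0,0,0,0,1, 0.12,0.18,0,0,0,0,1, 0.1,0.19,0,0,0,0,1, 0.08,0.2,0,0,0,0,1, 0.07,0.2,0,0,0,0,1, 0.05,0.21,0,0,0,0,1, 0,0,0,0,0,0,1]'
```

```text
time_s: 64.85
tool_pos: [0.6047, -0.2714, 0.0614]
eef_rot: [[-0.995, 0.1, 0.004], [0.1, 0.995, -0.008], [-0.005, -0.008, -1.0]]
contact_force: [7.6, -14.4, -5.2]
opening: 0.0237
gripper_force: 20.0
time_s: 65.85
tool_pos: [0.6368, -0.2205, 0.0623]
eef_rot: [[-0.995, 0.098, 0.007], [0.098, 0.995, -0.003], [-0.007, -0.002, -1.0]]
contact_force: [9.2, -3.2, -2.6]
opening: 0.0236
gripper_force: 20.0
```

```bash
python3 -m crank '[0.02,0.1,0,0,0,0,1, 0.02,0.1,0,0,0,0,1, 0.01,0.1,0,0,0,0,1, 0,0,0,0,0,0,1, 0,0,0,0,0,0,1, 0,0,0,0,0,0,1, 0,0,0,0,0,0,1, 0,0,0,0,0,0,1, 0,0,0,0,0,0,1, 0,0,0,0,0,0,1]'
```

```text
time_s: 66.85
tool_pos: [0.6371, -0.2149, 0.0624]
eef_rot: [[-0.995, 0.1, 0.006], [0.1, 0.995, -0.007], [-0.006, -0.007, -1.0]]
contact_force: [6.4, -14.0, -2.2]
opening: 0.0236
gripper_force: 20.0
```

```bash
python3 -m crank '[0,0,0,0,0,0,0, 0,0,0,0,0,0,0, 0,0,0,0,0,0,0, 0,0,0,0,0,0,0, 0,0,0.5,0,0,0,0, 0,0,1,0,0,0,0, 0,0,1,0,0,0,0, 0,0,1,0,0,0,0, 0,0,1,0,0,0,0, 0,0.3,0.3,0,0,0,0]'
python3 -m crank '[-0.4,1,0,0,0,0,0, -0.4,1,0,0,0,0,0, -0.4,1,0,0,0,0,0, -0.4,1,0,0,0,0,0, -0.4,1,0,0,0,0,0, -0.4,1,0,0,0,0,0, -0.4,1,0,0,0,0,0, -0.4,1,0,0,0,0,0, -0.4,1,0,0,0,0,0, -0.4,0.5,0,0,0,0,0]'
python3 - <<'E'
from h import *
S=grab_frame("scene");T=grab_frame("top")
cv2.imwrite("pics/s10.png",S);cv2.imwrite("pics/t10.png",T)
a=pots("scene",S);print([plane("scene",p[0],.268) for p in a]);a=pots("top",T);print([plane("top",p[0],.268) for p in a])
for n,I,b in(("scene",S,(348,168,366,196)),("top",T,(180,238,210,262))):
    for x in blobs(I,(0,0,0),(179,255,45),15,b): print(n,x)
cv2.imwrite("pics/c11.png",np.vstack([np.hstack([cv2.resize(S[160:250,340:430],None,fx=4,fy=4),cv2.resize(T[180:270,120:210],None,fx=4,fy=4)]),cv2.resize(T[170:230,380:500],(720,240))[:, :720]])[:600])
print(observe()["tool_pos"])
E
```

```text
time_s: 67.85
tool_pos: [0.6361, -0.2027, 0.2111]
eef_rot: [[-0.995, 0.1, 0.007], [0.1, 0.995, -0.003], [-0.007, -0.002, -1.0]]
contact_force: [0.5, 0.1, 1.0]
opening: 0.0876
gripper_force: 0.0
time_s: 68.85
tool_pos: [0.5138, 0.0858, 0.2046]
eef_rot: [[-0.995, 0.096, -0.001], [0.096, 0.995, 0.001], [0.001, 0.001, -1.0]]
contact_force: [0.1, -0.4, -0.2]
opening: 0.0876
gripper_force: 0.0
[array([ 0.44880508, -0.3389053 ,  0.268     ])]
[array([ 0.44928852, -0.33898831,  0.268     ])]
scene (array([355.9, 183.2]), 168, array([351, 173,  11,  21], dtype=int32))
top (array([196.7, 249.8]), 202, array([189, 238,  17,  21], dtype=int32))
[0.51370862 0.08553701 0.20514345]
```

View pics/c11.png

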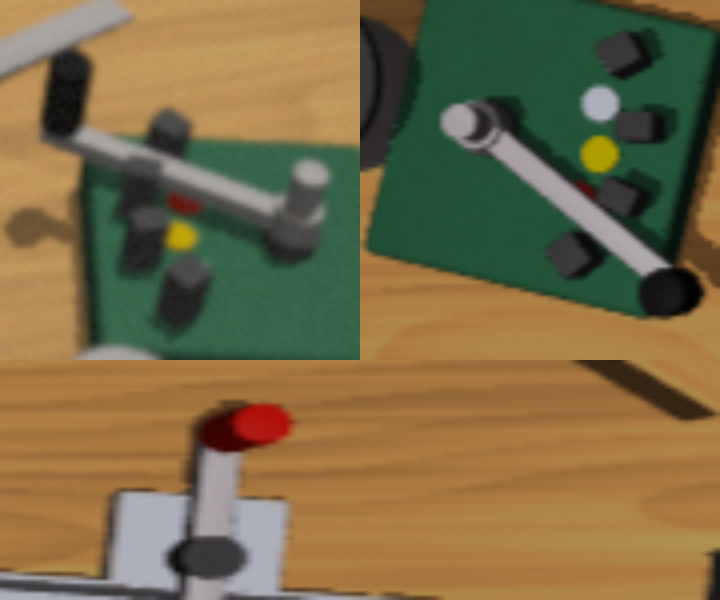

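```bash
python3 - <<'E'
from h import *
k,e=tri((357.5,175),(195.5,253.5));p,f=tri((417.5,203),(145,210.5));print(k,e,p,f)
kt=plane("top",(195.5,253.5),.131);ks=plane("scene",(357.5,175),.131);print(kt,ks)
r=(k-p)[:2];print(np.linalg.norm(r),np.degrees(np.arctan2(r[1],r[0])))
# centroid of the knob mask: mid-height
print(plane("top",(196.7,250.3),.106),plane("scene",(355.9,183.2),.106))
for d in ((180,205.75),(179.9,218.6)):
    q=plane("top",d,.05);v=(q-p)[:2];print(q,np.degrees(np.arctan2(v[1],v[0])),np.linalg.norm(v))
E
```

```text
[0.48493065 0.30208353 0.12847122] 0.002096985753468056 [0.58348963 0.42203165 0.10887053] 0.002271466081279628
[0.48476596 0.30051058 0.131     ] [0.48750236 0.30209045 0.131     ]
0.15524633367053306 -129.40926043492254
[0.49143184 0.30298633 0.106     ] [0.49002107 0.30040574 0.106     ]
[0.59788263 0.35490932 0.05      ] -77.89736996754107 0.0686481370499305
[0.56693048 0.35507169 0.05      ] -103.89051162166886 0.06897711139103484
```

The latch is fully across (knob px 425,187), with the lever knob at (196,253), pivot at (145,210) and white dot at (180,206). The lever angle is −129° and the open notch at about −78°. I approach the lever knob with the fingers tangential to it.

```bash
python3 -m crank '[0,0.3,0,0,0,-0.13,0, -0.1,0.7,0,0,0,-0.13,0, -0.1,0.7,0,0,0,-0.13,0, -0.1,0.7,0,0,0,-0.13,0, -0.1,0.7,0,0,0,-0.13,0, -0.1,0.7,0,0,0,-0.13,0, -0.1,0.7,0,0,0,-0.13,0, -0.1,0.7,0,0,0,-0.13,0, -0.1,0.7,0,0,0,-0.13,0, -0.1,0.7,0,0,0,-0.13,0]'
python3 -m crank '[-0.05,0.6,0,0,0,-0.13,0, 0,0,0,0,0,-0.13,0, 0,0,0,0,0,-0.13,0, 0,0,0,0,0,-0.13,0, 0,0,0,0,0,-0.13,0, 0,0,0,0,0,-0.13,0, 0,0,0,0,0,-0.075,0, 0,0,0,0,0,0,0, 0,0,0,0,0,0,0, 0,0,0,0,0,0,0]'
```

```text
time_s: 69.95
tool_pos: [0.4882, 0.2814, 0.2047]
eef_rot: [[-0.165, 0.986, -0.0], [0.986, 0.165, -0.001], [-0.0, -0.001, -1.0]]
contact_force: [-0.4, -0.3, -0.4]
opening: 0.0881
gripper_force: 0.0
time_s: 70.95
tool_pos: [0.4867, 0.2989, 0.2051]
eef_rot: [[0.63, 0.777, -0.0], [0.777, -0.63, -0.0], [-0.0, -0.0, -1.0]]
contact_force: [-0.5, 0.6, 0.6]
opening: 0.0877
gripper_force: 0.0
```

```bash
python3 -m crank '[0,0.1,-0.4,0,0,0,0, 0,0,-0.6,0,0,0,0, 0,0,-0.6,0,0,0,0, 0,0,-0.6,0,0,0,0, 0,0,-0.6,0,0,0,0, 0,0,-0.5,0,0,0,0, 0,0,-0.35,0,0,0,0, 0,0,-0.2,0,0,0,0, 0,0,0,0,0,0,0, 0,0,0,0,0,0,0]'
python3 -m crank '[0,0,0,0,0,0,1, 0,0,0,0,0,0,1, 0,0,0,0,0,0,1, 0,0,0,0,0,0,1, 0,0,0,0,0,0,1, 0,0,0,0,0,0,1, 0,0,0,0,0,0,1, 0,0,0,0,0,0,1, 0,0,0,0,0,0,1, 0,0,0,0,0,0,1]' 45
python3 - <<'E'
import numpy as np
a=np.radians(np.linspace(-129.4,-77.9,15)); P=.155/.03*np.c_[np.cos(a),np.sin(a)]
print(np.diff(P,axis=0).round(2).tolist(),np.radians(51.5/14))
E
```

```text
time_s: 71.95
tool_pos: [0.4869, 0.3023, 0.0904]
eef_rot: [[0.631, 0.776, 0.001], [0.776, -0.631, 0.001], [0.001, 0.0, -1.0]]
contact_force: [-0.4, -0.0, -0.5]
opening: 0.0878
gripper_force: 0.0
time_s: 72.95
tool_pos: [0.4865, 0.3021, 0.0897]
eef_rot: [[0.631, 0.776, -0.0], [0.776, -0.631, -0.0], [-0.0, -0.0, -1.0]]
contact_force: [-0.4, -0.1, 0.2]
opening: 0.0274
gripper_force: 45.0
[[0.26, -0.2], [0.28, -0.18], [0.29, -0.17], [0.3, -0.15], [0.31, -0.13], [0.31, -0.11], [0.32, -0.09], [0.32, -0.07], [0.33, -0.05], [0.33, -0.03], [0.33, -0.0], [0.33, 0.02], [0.33, 0.04], [0.33, 0.06]] 0.06420318319836284
```

```bash
python3 -m crank '[0,0,0.2,0,0,0,1, 0,0,0.25,0,0,0,1, 0,0,0.25,0,0,0,1, 0,0,0.25,0,0,0,1, 0,0,0.2,0,0,0,1, 0,0,0.1,0,0,0,1, 0,0,0,0,0,0,1, 0,0,0,0,0,0,1, 0,0,0,0,0,0,1, 0,0,0,0,0,0,1]'
python3 - <<'E'
from h import *
S=grab_frame("scene");cv2.imwrite("pics/c12.png",cv2.resize(S[120:250,310:450],None,fx=4,fy=4))
E
```

```text
time_s: 73.95
tool_pos: [0.4866, 0.3021, 0.1269]
eef_rot: [[0.631, 0.776, -0.0], [0.776, -0.631, 0.0], [-0.0, -0.0, -1.0]]
contact_force: [2.2, 4.0, -5.8]
opening: 0.0271
gripper_force: 45.0
```

View pics/c12.png

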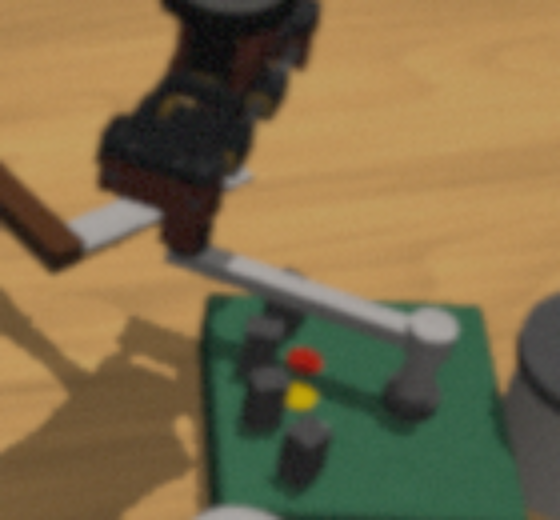

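The lever arm is lifted clear above the teeth, with the knob held at (190,230) in the crop. Swing it along the arc.

```bash
python3 -m crank '[0.26,-0.2,0,0,0,0.064,1, 0.28,-0.18,0,0,0,0.064,1, 0.29,-0.17,0,0,0,0.064,1, 0.3,-0.15,0,0,0,0.064,1, 0.31,-0.13,0,0,0,0.064,1, 0.31,-0.11,0,0,0,0.064,1, 0.32,-0.09,0,0,0,0.064,1, 0.32,-0.07,0,0,0,0.064,1, 0,0,0,0,0,0,1, 0,0,0,0,0,0,1]'
python3 -m crank '[0.33,-0.05,0,0,0,0.064,1, 0.33,-0.03,0,0,0,0.064,1, 0.33,0,0,0,0,0.064,1, 0.33,0.02,0,0,0,0.064,1, 0.33,0.04,0,0,0,0.064,1, 0.33,0.06,0,0,0,0.064,1, 0,0,0,0,0,0,1, 0,0,0,0,0,0,1, 0,0,0,0,0,0,1, 0,0,0,0,0,0,1]'
```

```text
time_s: 75.0
tool_pos: [0.5583, 0.2699, 0.1269]
eef_rot: [[0.17, 0.986, -0.0], [0.986, -0.17, 0.001], [0.001, -0.001, -1.0]]
contact_force: [2.1, 7.0, -4.8]
opening: 0.0274
gripper_force: 45.0
time_s: 76.0
tool_pos: [0.6172, 0.2713, 0.1268]
eef_rot: [[-0.212, 0.977, -0.001], [0.977, 0.212, 0.001], [0.001, -0.001, -1.0]]
contact_force: [0.2, 6.3, -4.6]
opening: 0.0277
gripper_force: 45.0
```

```bash
python3 -m crank '[0,0,-0.15,0,0,0,1, 0,0,-0.2,0,0,0,1, 0,0,-0.2,0,0,0,1, 0,0,-0.2,0,0,0,1, 0,0,-0.2,0,0,0,1, 0,0,-0.15,0,0,0,1, 0,0,-0.1,0,0,0,1, 0,0,-0.04,0,0,0,1, 0,0,0,0,0,0,1, 0,0,0,0,0,0,1]'
```

```text
time_s: 77.0
tool_pos: [0.6172, 0.2713, 0.0902]
eef_rot: [[-0.212, 0.977, -0.001], [0.977, 0.212, 0.001], [0.001, -0.0, -1.0]]
contact_force: [0.3, 6.1, -3.7]
opening: 0.0274
gripper_force: 45.0
```

```bash
python3 -m crank '[0,0,0,0,0,0,1, 0,0,0,0,0,0,0, 0,0,0,0,0,0,0, 0,0,0,0,0,0,0, 0,0,0,0,0,0,0, 0,0,0.4,0,0,0,0, 0,0,0.8,0,0,0,0, 0,0,0.9,0,0,0,0, 0,0,0.9,0,0,0,0, 0,0,0.9,0,0,0,0]'
python3 -m crank '[-0.7,-0.8,0,0,0,0,0, -0.7,-0.8,0,0,0,0,0, -0.7,-0.8,0,0,0,0,0, -0.7,-0.8,0,0,0,0,0, -0.5,-0.8,0,0,0,0,0, -0.5,-0.8,0,0,0,0,0, 0,0,0,0,0,0,0, 0,0,0,0,0,0,0, 0,0,0,0,0,0,0, 0,0,0,0,0,0,0]'
python3 - <<'E'
from h import *
S=grab_frame("scene");T=grab_frame("top")
a=pots("scene",S);print([plane("scene",p[0],.268) for p in a]);a=pots("top",T);print([plane("top",p[0],.268) for p in a])
cv2.imwrite("pics/c13.png",np.hstack([cv2.resize(S[160:260,330:440],None,fx=3,fy=3),cv2.resize(T[160:260,115:225],None,fx=3,fy=3)]))
E
```

```text
time_s: 78.0
tool_pos: [0.6177, 0.2701, 0.2094]
eef_rot: [[-0.211, 0.977, 0.001], [0.977, 0.211, 0.0], [0.0, 0.001, -1.0]]
contact_force: [0.4, -0.2, -0.6]
opening: 0.0879
gripper_force: 0.0
time_s: 79.0
tool_pos: [0.5041, 0.127, 0.207]
eef_rot: [[-0.212, 0.977, -0.0], [0.977, 0.212, 0.0], [0.0, -0.0, -1.0]]
contact_force: [0.6, -0.1, 0.0]
opening: 0.0877
gripper_force: 0.0
[array([ 0.44880508, -0.3389053 ,  0.268     ])]
[array([ 0.44928686, -0.33917385,  0.268     ])]
```

View pics/c13.png

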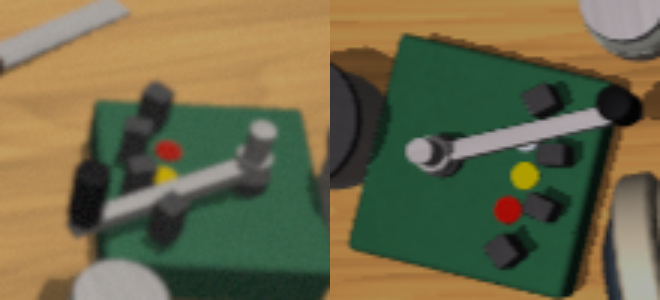

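The lever lies between the last two teeth over the white dot, knob at (620,103) in the crop. The stack stands still and the arm is clear. Hand in.

```bash
python3 -c "
from station import *
print(sign_off())"
```

```text
the job is handed in; nothing more can be done
None
```

I handed the job in at about 79 s: all four orange pots are stacked on the hub, the carriage is pushed home and latched, and the damper lever is down in the open notch, with the arm clear (no verdict was returned).

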